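# Load the specimen press and wind it down with the loose crank

## Robot

A 6-joint arm with a two-finger parallel gripper is mounted at the origin on the work surface. World frame = base frame: x ahead of the robot, y to its left, z up, the work surface at z = 0. Lengths are in m, angles in degrees, forces in N, time in s.
With the tool pointing down it reaches from about 0.3 to 0.75 m from the base axis. Payload 8.5 kg.
Tool frame: the origin (TCP) lies at the very end of the fingers, on their centre line; the grasp point (between the pads) lies 19 mm behind it; z points along the fingers, y is the line along which they close (so a half turn about z gives the same grasp; the last joint's range is limited). The gripper opens to 85 mm and grips with 20 to 120 N. Pads are 22 mm wide; open, the fingers measure 114 mm over their backs; the gripper's body (76 mm by 85 mm) begins 54 mm behind the grasp point. The pads swing forward as they close: fully open they stand 13 mm farther back than shut.
Start: joints at [-79.2, 21.807, 74.336, -0, 83.858, -12.336], TCP at [0.216, -0.506, 0.202] pointing down, gripper open.
Joint ranges: [-178.18, 178.18], [-50.72, 133.34], [12.68, 142.11], [-81.47, 261.47], [9.98, 163.14], [-165.26, 165.26]. Speed limits (degrees/s): [136.94, 136.94, 180, 180, 180, 180].

## Interface

Orientations are given as a 3x3 rotation matrix whose columns are the frame's x, y, z axes.
In Python, from rig import observe, cams, ticket gives the robot as it stands.
- The arm moves only by the tool move_arm, never from a script. Its arguments are lists of equal length, an entry for each row: "jaw": the finger opening in cm, from 0 to 8.54; "dp": the shift along the tool's x, y, z in cm, a list of three; "turn": the turn, a rotation vector about the tool's x, y, z in rad, a list of three. In form: {"jaw": [jaw, ...], "dp": [[tx, ty, tz], ...], "turn": [[wx, wy, wz], ...]}. A call has 1 to 12 rows; each row shifts and turns the commanded pose from where the row before left it, along the tool's axes as they then stand; what a row does not reach is not made up. A row lasts 1/12 s, in which the tool goes at most 41.7 mm and 7.16 degrees, less where a joint would pass 70% of its speed; a pose out of reach is approached as far as the arm can. A call is refused whole if a number of a shift passes 4.17 or a number of a turn 0.125, either way. A call with a gripper value outside its range is refused whole. The fingers move at their own pace and stop on an object; "force" is the grip in N (left out, the last holds). Time passes only in rows, so rows that do not move let the fingers close. It gives the time, the measured TCP pose, the force, the opening and the grip force at its end, in the units of the state.
- observe(): the state, without advancing time (a new reading comes with each control period).
- cams.get_image(name): name is "scene" or "top" or "wrist"; returns (picture, depth): 400x640x3 uint8, red, green, blue; 400x640 float32, m along the optical axis (not along the pixel's ray), 0 where there is no reading.
- cams.calibration(name): a dict with "vertical_fov" (degrees; the focal length in pixels is half the picture's height over the tangent of half this angle, whatever the lens; pixels are square), "cx", "cy" (the principal point, pixels), "view" (4x4, takes a point from world to camera coordinates); the wrist camera has in their place "tool_from_camera" (4x4, takes a point from camera to tool coordinates, whose origin is the TCP and whose axes are the flange's). Camera axes: x right, y up, looking along -z (the intrinsics and any distortion apply to the point x, -y, -z); pixel columns grow to the right and rows downward; lengths in m; the calibration is good to about 2 mm. A picture is of the moment at which its call begins: read the wrist's pose just before it. calibration takes no time and is no camera call.
- ticket.close_job(): hands the job in; it is judged then, once.
Trained networks look in the newest picture that a camera, given by its name, has taken for a name from the list of things; names that differ only in an ending like _2 or _b are one class to them, and where a whole thing is asked for, a point or a joint stands for the part that bears it (a point fixed in the world has none). Each returns a list of dicts, best first, with "p" (0 to 1); they miss things now and then, are a little off and sometimes report something else, mostly with a low value. They report only what shows in the picture. A call takes as long as a camera call. They do not tell look-alikes from the thing itself.
- cams.spot_in(camera, query): "box" ([centre column, centre row, width, height] as shares, 0 to 1, of the picture: columns of its width, rows of its height, round what is visible of it).
- cams.outline_of(camera, query): "mask" (400x640 bool, what is visible of it) and "box" ([centre column, centre row, width, height] as shares, 0 to 1, of the picture: columns of its width, rows of its height, round what is visible of it).
- cams.mark_of(camera, query): "location" ([column, row] as shares, 0 to 1, of the picture: columns of its width, rows of its height: a listed point, or the origin of a listed thing).
The state is a dict: "time_s": time; "q": joint angles; "qvel": joint speeds; "joint_efforts": joint torques, N m; "position": TCP position; "tool_rot": TCP orientation; "ft_force": force on the tool from outside, world axes, zero at the start; "wrist_torque": the same for the moment, N m; "grip_width": finger opening in m; "gripper_force": force on a finger pad.
Only numpy, scipy, OpenCV 4.12 (cv2) and the standard library are available. Lean on these libraries where they do the work, as an engineer would, in place of code of your own. Each camera call takes 0.05 s, during which the arm holds its last target. There are 200 camera calls.

## Task

Load the small specimen press: lay all the plywood pressing boards flat in one neat pile on the pulled-out bed, lengthways along it and centred across it, with the aluminium pressure plate on top, pad up; then slide the bed in until the plate's round pad is centred under the ram. Then fit the loose crank fully home on the square drive hidden in the collar on top of the press, wind the ram down until its spring foot bears firmly on the pad (about a quarter turn past touching it), and finally lift the crank off and stand it upright in the steel tray again, leaving the ram down on the pile. Do not disturb the other things on the bench.

Things in the scene. Friction and masses are not known exactly. Their poses are not given: they have to be found in the camera images.
- press: bench specimen press, fixed: grey base 170 x 230 x 14 mm, two 22 mm columns at x +-69 mm, grey crosshead 176 (x) x 50 (y) mm from 152 to 187 mm above the bench, with an upright collar on its middle, and rails that run out 315 mm to +y. Origin on the bench under the screw's axis, z up
- bed: the press's aluminium bed, 90 (x) x 190 (y) x 10 mm, slides along the press's y and stays where left (friction 3 N). Origin at the centre of its top face, 35 mm above the bench; axes as the press's. Starts pulled out, 155 to 190 mm from the screw's axis towards +y; pushed to -y it goes under the ram and up to 40 mm too far: no stop at the right place
- bed_handle (a point): top of the bed's handle, an upright black post 22 mm in diameter that stands 42 mm above the bed's top face at the bed's +y end, 109 mm from the bed's centre
- ram: the press's steel ram, pointing down from the crosshead on the screw's axis; origin at the centre of the underside of its spring-loaded foot (24 mm in diameter; it yields 6 mm, 3 N per mm after 4.5 N), 120 to 125 mm above the bench at the start. Comes down 20 mm per turn of the screw clockwise seen from above and stays where it is left
- drive_seat (a point): centre of the collar's floor, 187 mm up, on the screw's axis. The collar is 34 mm tall, inner diameter 53, outer 65 mm. In it stands the screw's square drive, 20 mm across, tapering to 13 mm from 24 to 30 mm up; its angle must be felt: a socket within about 8 degrees (any of 4 ways) drops to the floor, else it rests 24 to 28 mm up. Turning takes 0.12 N m
- crank: loose steel crank, 0.4 to 0.6 kg, standing in the tray. Origin at the centre of its hub's mouth (underside), z up, x along its arm. Hub 46 mm in diameter, 42 mm tall, with a square socket from below, 23 mm across (sides along x, y), 32 mm deep; arm 18 mm wide, 42 to 52 mm up, x -12 to +78 mm; on the axis above it a square boss 22 x 22 mm, 52 to 80 mm up, to grip
- crank_handle (a point): middle of the crank's upright black handle, 65 mm from the hub's axis along the arm: a cylinder 24 mm in diameter from 55 to 100 mm above the crank's origin that turns freely on its pin
- plate: aluminium pressure plate, 120 (x) x 66 (y) x 12 mm, 0.14 to 0.28 kg; origin at the centre of its underside, z up. One only. In the middle of its top sits a dark round steel pad.
- plate_pad (a point): centre of the top of the plate's round pad (30 mm in diameter, 4 mm tall), 16 mm above the plate's underside: the mark that goes under the ram
- tray: shallow stainless instrument tray, fixed, 100 (x) x 190 (y) mm, rim 16 mm high, walls and floor 3 mm; origin at the centre of its underside. A small brush lies along its -y end, 78 mm from the centre; the crank stands between the middle and the +y end.
- jar: bystander: specimen jar with white lid, 52 mm in diameter, 85 mm tall, among the boards; origin at the centre of its underside
- washbottle: bystander: white wash bottle, 56 mm in diameter, 150 mm tall, behind the boards; origin at the centre of its underside
- petri: bystander: stack of Petri dishes, 90 mm in diameter, 45 mm tall; origin at the centre of its underside
- slidebox: bystander: slide box, 92 (x) x 172 (y) x 37 mm; origin at the centre of its underside
- beaker: bystander: glass beaker, 72 mm in diameter, 95 mm tall; origin at the centre of its underside
- bottle: bystander: amber bottle, 64 mm in diameter, 130 mm tall; origin at the centre of its underside
- dish: bystander: white porcelain dish, 60 mm in diameter, 18 mm tall; origin at the centre of its underside
- board1: pressing board, a closed plywood sandwich 120 (x) x 66 (y) x 15 mm, 85 g; origin at the centre of its underside, z up. Two to four of such boards are there (None: absent), all alike; their order in the pile does not matter.
- board2: pressing board, a closed plywood sandwich 120 (x) x 66 (y) x 15 mm, 85 g; origin at the centre of its underside, z up. Two to four of such boards are there (None: absent), all alike; their order in the pile does not matter.
- board3: pressing board, a closed plywood sandwich 120 (x) x 66 (y) x 15 mm, 85 g; origin at the centre of its underside, z up. Two to four of such boards are there (None: absent), all alike; their order in the pile does not matter.
- board4: pressing board, a closed plywood sandwich 120 (x) x 66 (y) x 15 mm, 85 g; origin at the centre of its underside, z up. Two to four of such boards are there (None: absent), all alike; their order in the pile does not matter.
Things that resemble listed ones, but are neither listed nor needed, are in the scene too. Leave any blue or turquoise look-alike of the board4 alone.

How it is judged:
By the outcome, as a careful person would: the job done as asked, in the order asked, and still so for the second after the job is handed in, with the robot touching nothing.
Of board1, board2, board3, board4 only 2 to 4 are there at a start; the rules pass over those that are not, and their reading is None.
At some moment in a run one of plate, board1, board2, board3, board4 may be knocked a few centimetres aside while the robot is not near it.
It also fails if it takes over 210 s, if anything falls off the work surface, if the arm or the gripper's body presses on something with over 40 N, if the wrist force passes 120 N, or if a joint passes its speed limit or range.

## Working session

There is one attempt and no reset: what is moved stays moved. The work goes in short steps, Python scripts to look and compute and a tool call to move; the robot and the scene stay as the last step left them, time stands still between calls to the robot, and variables do not carry over. Pictures are saved under pics/ and viewed, at most 14 in all, crops included, and the job is handed in when it is done.

Besides the shell and the picture viewer there is one more tool, called after "Request:" in YAML: its name, and indented under it one key for each argument. move_arm: Moves the arm, as the interface text tells. Its arguments: {"type":"object","properties":{"jaw":{"type":"array","items":{"type":"number"}},"dp":{"type":"array","items":{"type":"array","items":{"type":"number"}}},"turn":{"type":"array","items":{"type":"array","items":{"type":"number"}}},"force":{"type":"number"}},"required":["jaw","dp","turn"]}

```bash
ls; mkdir -p pics; cat > h.py <<'E'
import numpy as np, cv2
from rig import observe, cams, ticket
def K(n):
    c=cams.calibration(n); f=200/np.tan(np.radians(c['vertical_fov'])/2); return c,f
def T(n,st=None):
    c,f=K(n)
    if n=='wrist':
        st=st or observe(); M=np.eye(4); M[:3,:3]=st['tool_rot']; M[:3,3]=st['position']
        return M@np.array(c['tool_from_camera'])
    return np.linalg.inv(np.array(c['view']))
def cloud(n,depth,st=None):
    c,f=K(n); v,u=np.mgrid[0:400,0:640]
    P=np.stack([(u-c['cx'])/f*depth,-(v-c['cy'])/f*depth,-depth,np.ones_like(depth)],-1)
    return (P@T(n,st).T)[...,:3]
def shot(n,fn=None):
    st=observe(); im,d=cams.get_image(n)
    if fn: cv2.imwrite('pics/'+fn,im[...,::-1])
    return im,d,cloud(n,d,st)
E
python3 - <<'E'
from h import *
st=observe(); print({k:np.round(v,3).tolist() for k,v in st.items()})
for n in ['scene','top','wrist']:
    c=cams.calibration(n); print(n,{k:np.round(v,4).tolist() if not isinstance(v,str) else v for k,v in c.items()})
    im,d,P=shot(n,n+'0.png'); np.save(n+'0.npy',P)
E
```

```text
pics
{'time_s': 0.0, 'q': [-79.201, 21.842, 74.387, -0.001, 83.856, -12.336], 'qvel': [0.039, 0.059, -0.109, 0.013, 0.006, 0.091], 'joint_efforts': [0.002, -44.846, -23.128, -0.0, 0.005, -0.0], 'position': [0.216, -0.505, 0.201], 'tool_rot': [[0.92, 0.393, -0.0], [0.393, -0.92, 0.001], [0.0, -0.001, -1.0]], 'ft_force': [-0.496, -0.031, -0.87], 'wrist_torque': [0.011, 0.009, 0.04], 'gripper_force': 0.0, 'grip_width': 0.085}
scene {'vertical_fov': 48.6434, 'cx': 316.4968, 'cy': 204.3204, 'view': [[-0.7146, 0.6993, 0.0185, 0.312], [-0.5169, -0.5456, 0.6596, 0.1737], [0.4714, 0.4618, 0.7514, -1.6795], [0.0, 0.0, 0.0, 1.0]]}
top {'vertical_fov': 57.7729, 'cx': 324.7006, 'cy': 188.5789, 'view': [[-0.0021, -0.9999, 0.0106, 0.0316], [0.9849, -0.0003, 0.1733, -0.4738], [-0.1733, 0.0108, 0.9848, -1.3434], [0.0, 0.0, 0.0, 1.0]]}
wrist {'vertical_fov': 60.3094, 'cx': 315.988, 'cy': 196.7114, 'tool_from_camera': [[0.0005, 0.9524, 0.3048, 0.0781], [1.0, -0.0001, -0.0011, -0.0008], [-0.001, 0.3048, -0.9524, -0.1721], [0.0, 0.0, 0.0, 1.0]]}
```

View pics/top0.png

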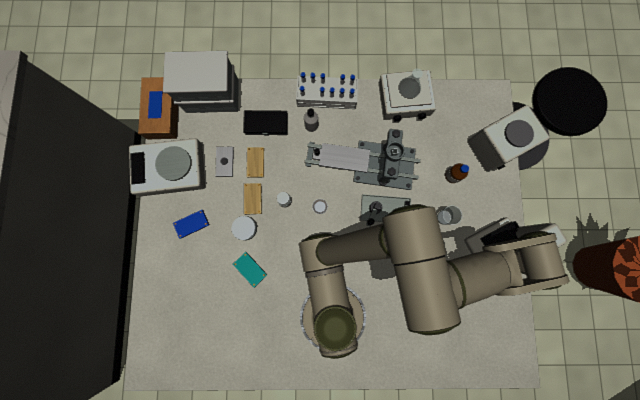

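View pics/scene0.png

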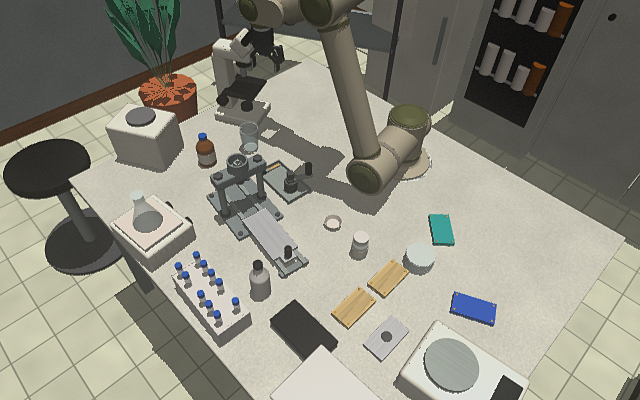

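The top view shows the plate at (224,161) and boards at (255,162) and (252,198). The jar is at (284,200), the wash bottle at (311,120), the bed at (340,157) and the press collar at (394,152). The crank is in the tray at about (376,206), and the blue and turquoise decoys are at (191,224) and (249,270).

```bash
python3 - <<'E'
from h import *
P={n:np.load(n+'0.npy') for n in['top','scene']}
for n in['top','scene']:
  for q in ['board1','plate','bed','crank','jar','washbottle','press','tray']:
    for r in cams.outline_of(n,q)[:3]:
        if r['p']<.3: continue
        X=P[n][r['mask']]; X=X[(X[:,2]>0.004)&(X[:,2]<.4)]
        if len(X)<10: continue
        zt=np.percentile(X[:,2],90); Y=X[X[:,2]>zt-.006]
        c,s,a=cv2.minAreaRect((Y[:,:2]*1000).astype(np.float32))
        print(n,q,round(r['p'],2),'med',np.round(np.median(X,0),3),'ztop',round(zt,3),'rect',np.round(c,0),np.round(s,0),round(a,1), np.round(np.array(r['box'])*[640,400,640,400]))
  for q in ['bed_handle','ram','drive_seat','crank','crank_handle','plate_pad','press']:
    for r in cams.mark_of(n,q)[:1]:
        u,v=np.array(r['location'])*[640,400]; print(n,q,round(r['p'],2),round(u),round(v),np.round(P[n][int(v),int(u)],3))
E
```

```text
top board1 0.85 med [0.173 0.314 0.014] ztop 0.018 rect [174. 315.] [118.  67.] 45.0 [250. 269.  34.  36.]
top board1 0.83 med [0.342 0.543 0.014] ztop 0.018 rect [344. 545.] [ 66. 120.] 25.3 [191. 225.  34.  25.]
top board1 0.73 med [0.586 0.306 0.014] ztop 0.018 rect [587. 305.] [ 67. 119.] 89.9 [254. 162.  16.  28.]
top plate 0.8 med [0.589 0.427 0.011] ztop 0.016 rect [588. 428.] [118.  66.] 0.6 [225. 162.  16.  32.]
top bed 0.75 med [ 0.601 -0.04   0.034] ztop 0.038 rect [602. -31.] [217.  91.] 81.4 [340. 159.  57.  32.]
top bed 0.41 med [0.585 0.305 0.014] ztop 0.018 rect [587. 305.] [ 67. 119.] 89.5 [255. 161.  20.  31.]
top crank 0.71 med [ 0.391 -0.152  0.055] ztop 0.101 rect [ 345. -134.] [18. 22.] 45.4 [376. 213.  14.  26.]
top crank 0.68 med [0.586 0.429 0.011] ztop 0.016 rect [589. 429.] [117.  62.] 4.3 [224. 162.  18.  33.]
top jar 0.42 med [0.413 0.057 0.007] ztop 0.014 rect [413.  55.] [46. 53.] 74.0 [318. 204.  14.  16.]
top washbottle 0.57 med [0.411 0.057 0.01 ] ztop 0.018 rect [410.  53.] [55. 54.] 0.6 [320. 205.  13.  17.]
top washbottle 0.56 med [0.728 0.083 0.0
[... 1582 characters left out ...]
top 0.189 rect [ 579. -205.] [ 66. 175.] 84.1 [256. 214. 105. 125.]
scene press 0.63 med [ 0.412 -0.186  0.007] ztop 0.015 rect [ 403. -206.] [194. 104.] 86.3 [286. 182.  49.  40.]
scene tray 0.85 med [ 0.412 -0.197  0.007] ztop 0.015 rect [ 402. -206.] [195. 102.] 84.8 [286. 181.  48.  42.]
scene tray 0.67 med [0.447 0.195 0.062] ztop 0.086 rect [435. 186.] [47. 44.] 69.0 [360. 245.  19.  26.]
scene bed_handle 0.48 421 263 [0.354 0.358 0.046]
scene drive_seat 0.58 236 171 [ 0.6   -0.184  0.206]
scene crank 0.96 289 190 [ 0.423 -0.151  0.019]
scene crank_handle 0.71 309 167 [ 0.351 -0.131  0.1  ]
scene plate_pad 0.64 385 335 [0.593 0.423 0.017]
scene press 0.62 242 207 [ 0.588 -0.202  0.017]
```

Request:
move_arm:
  jaw: [8.5,8.5,8.5,8.5,8.5,8.5,8.5,8.5,8.5,8.5,8.5,8.5]
  dp:
    - [0,0,-2.5]
    - [0,0,-2.5]
    - [0,0,-2.5]
    - [0,0,-2.5]
    - [1.4,-3.7,0]
    - [1.4,-3.7,0]
    - [1.4,-3.7,0]
    - [1.4,-3.7,0]
    - [1.4,-3.7,0]
    - [1.4,-3.7,0]
    - [1.4,-3.7,0]
    - [1.4,-3.7,0]
  turn:
    - [0,0,0.1]
    - [0,0,0.1]
    - [0,0,0.1]
    - [0,0,0.103]
    - [0,0,0]
    - [0,0,0]
    - [0,0,0]
    - [0,0,0]
    - [0,0,0]
    - [0,0,0]
    - [0,0,0]
    - [0,0,0]
  force: 40

```text
time_s: 2.65
position: [0.328, -0.2078, 0.3022]
tool_rot: [[1.0, 0.0, 0.0], [0.0, -1.0, -0.0], [0.0, 0.0, -1.0]]
ft_force: [1.3, -1.2, -0.1]
grip_width: 0.0847
gripper_force: 0.0
```

Request:
move_arm:
  jaw: [8.5,8.5,8.5,8.5,8.5,8.5,8.5,8.5,8.5,8.5,8.5,8.5]
  dp:
    - [1.4,-3.7,0]
    - [1.4,-3.7,0]
    - [1.4,-3.7,0]
    - [1.4,-3.7,0]
    - [1.4,-3.7,0]
    - [1.4,-3.7,0]
    - [1.4,-3.7,0]
    - [1.4,-3.7,0]
    - [1.4,-3.7,0]
    - [1.4,-3.7,0]
    - [1.4,-3.7,0]
    - [1.4,-3.7,0]
  turn:
    - [0,0,0]
    - [0,0,0]
    - [0,0,0]
    - [0,0,0]
    - [0,0,0]
    - [0,0,0]
    - [0,0,0]
    - [0,0,0]
    - [0,0,0]
    - [0,0,0]
    - [0,0,0]
    - [0,0,0]

```text
time_s: 3.65
position: [0.4957, 0.2367, 0.3021]
tool_rot: [[1.0, 0.001, 0.0], [0.001, -1.0, -0.0], [0.0, 0.0, -1.0]]
ft_force: [0.1, -0.9, 0.5]
grip_width: 0.085
gripper_force: 0.0
```

Request:
move_arm:
  jaw: [8.5,8.5,8.5,8.5,8.5]
  dp:
    - [1.4,-3.7,0]
    - [1.4,-3.7,0]
    - [1.4,-3.7,0]
    - [0,0,0]
    - [0,0,0]
  turn:
    - [0,0,0]
    - [0,0,0]
    - [0,0,0]
    - [0,0,0]
    - [0,0,0]

```text
time_s: 4.07
position: [0.5375, 0.347, 0.3004]
tool_rot: [[1.0, 0.003, -0.002], [0.003, -1.0, -0.001], [-0.002, 0.001, -1.0]]
ft_force: [0.1, -0.3, -0.4]
grip_width: 0.085
gripper_force: 0.0
```

```bash
cat >> h.py <<'E'
def blobs(P,lo,hi,amin=300,box=None):
    m=(P[...,2]>lo)&(P[...,2]<hi)
    if box: m&=(P[...,0]>box[0])&(P[...,0]<box[1])&(P[...,1]>box[2])&(P[...,1]<box[3])
    n,l,s,_=cv2.connectedComponentsWithStats(m.astype(np.uint8))
    for i in range(1,n):
        if s[i,4]<amin: continue
        X=P[l==i]; c,wh,a=cv2.minAreaRect((X[:,:2]*1000).astype(np.float32))
        if wh[0]<wh[1]: wh=wh[::-1]; a+=90
        a=(a+90)%180-90
        print('blob c',np.round(c,1),'size',np.round(wh,1),'longaxis yaw',round(a,1),'z',np.round(np.median(X[:,2])*1000,1),'mean',np.round(X[:,:2].mean(0)*1000,1),'n',len(X))
E
python3 - <<'E'
from h import *
im,d,P=shot('wrist','w1.png')
t=P[(abs(P[...,2])<.008)]; print('bench z',np.median(t[:,2]))
blobs(P,.008,.022,box=(.3,.75,.1,.55))
im,d,P=shot('top','t1.png'); np.save('t1.npy',P)
t=P[(abs(P[...,2])<.008)]; print('bench z',np.median(t[:,2]))
blobs(P,.009,.022,60,box=(.3,.75,.0,.55))
print('handle+bed');blobs(P,.028,.045,100,box=(.5,.75,-.2,.15))
blobs(P,.06,.095,10,box=(.5,.75,-.1,.15))
print('xhead');blobs(P,.17,.196,100,box=(.4,.75,-.35,-.1));blobs(P,.212,.228,10,box=(.4,.75,-.35,-.1))
print('crank/tray');blobs(P,.045,.07,20,box=(.3,.5,-.35,-.05));blobs(P,.075,.095,5,box=(.3,.5,-.35,-.05));blobs(P,.095,.13,5,box=(.3,.5,-.35,-.05));blobs(P,.010,.025,20,box=(.3,.5,-.35,-.05))
E
```

```text
bench z 0.0002063391387380209
blob c [575.8 507.7] size [182.6   3.5] longaxis yaw 6.9 z 16.2 mean [581.9 507.7] n 471
blob c [591.4 427.2] size [120.1  66.3] longaxis yaw 1.3 z 12.2 mean [593.9 426.9] n 4893
blob c [588.5 304.7] size [120.   66.1] longaxis yaw 1.1 z 15.2 mean [591.1 304.9] n 4888
blob c [443.2 311.3] size [120.5  65.9] longaxis yaw 2.5 z 15.2 mean [445.8 311. ] n 3726
blob c [357.5 516.6] size [66.4 63.2] longaxis yaw 25.7 z 14.8 mean [370.  512.2] n 910
bench z -0.0010044566848687042
blob c [629.1  87.4] size [79.7 31.6] longaxis yaw -6.9 z 14.4 mean [626.5  89.1] n 83
blob c [587.7 306. ] size [119.9  66.9] longaxis yaw 0.5 z 14.5 mean [587.5 305.4] n 483
blob c [442. 311.] size [120.5  63.6] longaxis yaw 3.0 z 14.2 mean [447.5 307.4] n 403
blob c [410.2  50.9] size [57.9 55.4] longaxis yaw -89.5 z 14.6 mean [412.   50.8] n 60
blob c [352.1 526.4] size [71.9 68.4] longaxis yaw -66.1 z 14.3 mean [351.7 521.6] n 276
handle+bed
blob c [602.3 -33.3] size [220.4  92.2] longaxis yaw 81.7 z 33.9 mean [599.7 -41. ] n 1114
blob c [724.6  86. ] size [50.6 22. ] longaxis yaw
[... 363 characters left out ...]
s yaw -7.0 z 185.4 mean [ 520.5 -194.9] n 245
blob c [ 575.9 -205.8] size [63.1 62.2] longaxis yaw 1.2 z 218.8 mean [ 575.8 -206. ] n 108
crank/tray
blob c [ 380.9 -149.6] size [53.  27.2] longaxis yaw -42.7 z 53.9 mean [ 380.3 -150.4] n 59
blob c [ 403.4 -161.8] size [21.2 19.9] longaxis yaw -27.0 z 81.1 mean [ 403.1 -161.5] n 33
blob c [ 498.4 -194.4] size [13.6  2.3] longaxis yaw 87.1 z 106.0 mean [ 498.6 -193.5] n 5
blob c [ 344.8 -132.9] size [21.6 18.5] longaxis yaw -2.9 z 102.6 mean [ 344.8 -133.3] n 34
blob c [ 494.2 -244.3] size [124.4  19.6] longaxis yaw 82.7 z 15.3 mean [ 491.1 -255.2] n 102
blob c [ 412.5 -290.4] size [58.7 20.2] longaxis yaw -3.2 z 13.3 mean [ 410.4 -294. ] n 34
```

View pics/w1.png

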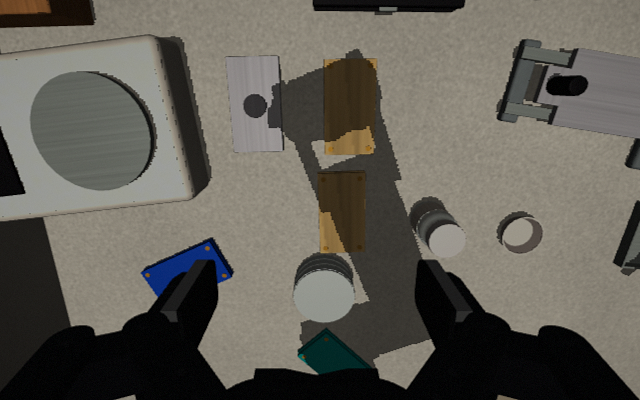

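The wrist view shows the plate at (255,103), the two boards at (350,105) and (343,212), and the Petri stack at (325,288). No other boards are in sight.

Request:
move_arm:
  jaw: [8.5,8.5,8.5,8.5,8.5,8.5,8.5,8.5,8.5,8.5,8.5,8.5]
  dp:
    - [-1.18,0.45,3.37]
    - [-1.18,0.45,3.37]
    - [-1.18,0.45,3.37]
    - [-1.18,0.45,3.37]
    - [-1.18,0.45,3.37]
    - [-1.18,0.45,3.37]
    - [-1.18,0.45,3.37]
    - [-1.18,0.45,3.37]
    - [0,0,1.0]
    - [0,0,1.0]
    - [0,0,1.0]
    - [0,0,0.1]
  turn:
    - [0,0,-0.04]
    - [0,0,0]
    - [0,0,0]
    - [0,0,0]
    - [0,0,0]
    - [0,0,0]
    - [0,0,0]
    - [0,0,0]
    - [0,0,0]
    - [0,0,0]
    - [0,0,0]
    - [0,0,0]

```text
time_s: 5.17
position: [0.4454, 0.3062, 0.0014]
tool_rot: [[0.999, 0.04, 0.001], [0.04, -0.999, 0.0], [0.001, -0.0, -1.0]]
ft_force: [0.0, 0.3, -0.4]
grip_width: 0.085
gripper_force: 0.0
```

Request:
move_arm:
  jaw: [6.0,6.0,6.0,6.0,6.0,6.0]
  dp:
    - [0,0,0]
    - [0,0,0]
    - [0,0,0]
    - [0,0,0]
    - [0,0,0]
    - [0,0,0]
  turn:
    - [0,0,0]
    - [0,0,0]
    - [0,0,0]
    - [0,0,0]
    - [0,0,0]
    - [0,0,0]
  force: 30

```text
time_s: 5.67
position: [0.4445, 0.3062, 0.0017]
tool_rot: [[0.999, 0.041, 0.001], [0.041, -0.999, 0.0], [0.001, -0.0, -1.0]]
ft_force: [0.8, -0.6, 0.1]
grip_width: 0.0601
gripper_force: 0.0
```

```bash
python3 - <<'E'
from h import *
im,d,P=shot('top','t2.png')
blobs(P,.009,.024,60,box=(.3,.75,.0,.55))
im,d,P=shot('scene','s2.png'); cv2.imwrite('pics/s2.png',cv2.resize(im[200:360,280:480,::-1],(800,600)))
blobs(P,.009,.024,60,box=(.3,.75,.0,.55))
E
```

```text
blob c [617.7  76.4] size [99.1 56.5] longaxis yaw -6.4 z 15.9 mean [617.3  85.1] n 158
blob c [588.4 428.2] size [118.1  67. ] longaxis yaw 0.3 z 12.6 mean [591.  428.6] n 384
blob c [587.3 305. ] size [120.2  64.9] longaxis yaw 1.6 z 14.1 mean [597.7 301.7] n 390
blob c [410.3  51.1] size [58.  55.5] longaxis yaw -88.3 z 14.2 mean [411.  53.] n 64
blob c [353.  524.8] size [77.5 67.2] longaxis yaw -65.4 z 14.6 mean [352.6 519.1] n 300
blob c [410.  49.] size [59.1 58.2] longaxis yaw -64.0 z 15.0 mean [405.8  45.1] n 94
blob c [621.6  88.7] size [98.7 47.8] longaxis yaw 6.5 z 14.7 mean [620.9  88.7] n 211
blob c [450.8 311.3] size [107.8  66.4] longaxis yaw 3.4 z 14.7 mean [459.4 309.5] n 598
blob c [589.  304.6] size [123.6  67. ] longaxis yaw 0.8 z 15.0 mean [591.3 305.4] n 916
blob c [354.4 526.7] size [84.  69.4] longaxis yaw -64.2 z 14.6 mean [355.8 519.1] n 509
blob c [592.6 426.6] size [121.1  66.5] longaxis yaw 1.5 z 12.4 mean [594.5 427.6] n 958
```

View pics/s2.png

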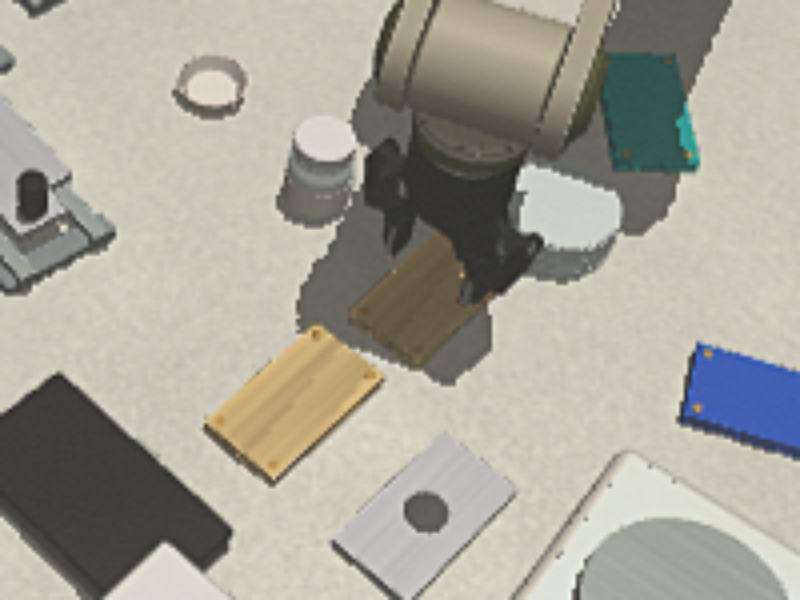

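The fingers straddle the board at about (430,300) in the crop. They closed above it because the open tips sit higher than the TCP, so I'll reopen and go lower.

Request:
move_arm:
  jaw: [8.5,8.5,8.5,8.5,8.5,8.5,8.5]
  dp:
    - [0,-0.5,0]
    - [0,0,0]
    - [0,0,0]
    - [0,0,0.2]
    - [0,0,0.2]
    - [0,0,0.2]
    - [0,0,0.2]
  turn:
    - [0,0,0]
    - [0,0,0]
    - [0,0,0]
    - [0,0,0]
    - [0,0,0]
    - [0,0,0]
    - [0,0,0]

```text
time_s: 6.35
position: [0.4441, 0.3111, -0.0069]
tool_rot: [[0.999, 0.041, -0.0], [0.041, -0.999, -0.0], [-0.0, 0.0, -1.0]]
ft_force: [0.3, -0.5, 0.2]
grip_width: 0.0844
gripper_force: 0.0
```

Request:
move_arm:
  jaw: [6.0,6.0,6.0,6.0,6.0]
  dp:
    - [0,0,0]
    - [0,0,0]
    - [0,0,0]
    - [0,0,0]
    - [0,0,0]
  turn:
    - [0,0,0]
    - [0,0,0]
    - [0,0,0]
    - [0,0,0]
    - [0,0,0]

```text
time_s: 6.77
position: [0.4442, 0.3112, -0.0065]
tool_rot: [[0.999, 0.041, 0.0], [0.041, -0.999, 0.0], [0.0, -0.0, -1.0]]
ft_force: [-0.0, 0.8, -0.4]
grip_width: 0.0598
gripper_force: 0.0
```

```bash
python3 - <<'E'
from h import *
im,d,P=shot('wrist')
im2,d2,P2=shot('scene')
blobs(P,.009,.022,200,box=(.3,.75,.1,.55))
print('scene');blobs(P2,.009,.024,60,box=(.35,.75,.2,.55))
a=cv2.resize(im[...,::-1],(480,300)); b=cv2.resize(im2[230:330,310:470,::-1],(480,300))
cv2.imwrite('pics/c3.png',np.vstack([a,b]))
E
```

```text
blob c [540.7 419.8] size [55.7 20.3] longaxis yaw -87.3 z 12.1 mean [540.9 417.4] n 6855
blob c [541.3 303.7] size [66.6 27. ] longaxis yaw -87.8 z 15.2 mean [541.7 303.5] n 11890
blob c [442.4 311. ] size [120.9  66.4] longaxis yaw 2.1 z 15.2 mean [449.6 311.2] n 30560
blob c [442.9 199.3] size [51.7 22.5] longaxis yaw -32.7 z 16.3 mean [447.  203.1] n 1880
blob c [370.4 334.7] size [31.7  5. ] longaxis yaw -89.9 z 11.0 mean [370.7 340.3] n 277
blob c [354.2 484.2] size [23.1  9.1] longaxis yaw 22.3 z 13.1 mean [353.1 481.7] n 524
scene
blob c [454.6 311.8] size [101.8  66.3] longaxis yaw 2.4 z 14.5 mean [460.8 309.8] n 590
blob c [588.4 305. ] size [123.5  67.4] longaxis yaw 1.5 z 14.9 mean [591.  305.6] n 921
blob c [374.7 515. ] size [69.  49.1] longaxis yaw 89.9 z 14.7 mean [370.8 517.3] n 291
blob c [592.6 426.9] size [121.7  66.8] longaxis yaw 1.3 z 12.4 mean [593.9 427.4] n 949
```

View pics/c3.png

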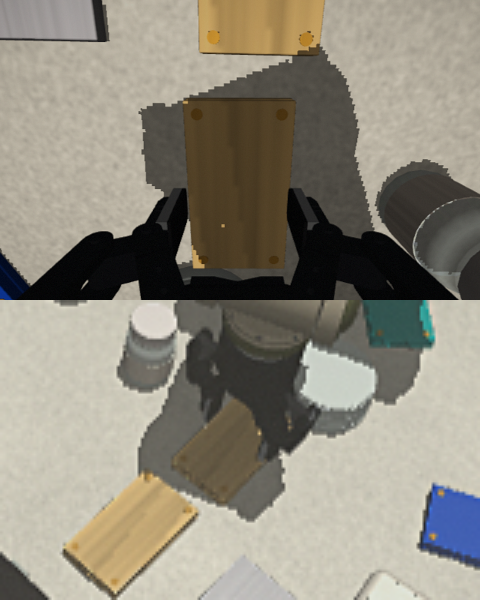

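```bash
python3 - <<'E'
from h import *
im,d,P=shot('wrist')
st=observe(); print(st['grip_width'],st['position'],d[265,250],d[265,395])
R=np.array(st['tool_rot']);Q=(P-st['position'])@R
for r in (256,270,290,310,330,350):
    row=im[r].astype(int); 
    print(r,[(c,*np.round(Q[r,c]*1000).astype(int),d[r,c].round(3)) for c in (200,220,235,245,382,392,405,420)])
m=(d>0)&(Q[...,0]<.03)&(Q[...,2]<-.022)&(abs(Q[...,1])<.07)
for s in (-1,1):
    F=Q[m&(s*Q[...,1]>0)]; print(s,len(F), 'maxz',np.percentile(F[:,2],[50,90,99])*1000,'inner |y|',np.percentile(abs(F[:,1]),[1,5])*1000)
E
```

```text
0.06005446556504923 [ 0.44420827  0.31115455 -0.00650685] 0.18542466 0.13532436
256 [(200, np.int64(-8), np.int64(-63), np.int64(-6), np.float32(0.184)), (220, np.int64(-9), np.int64(-52), np.int64(-6), np.float32(0.184)), (235, np.int64(11), np.int64(-34), np.int64(-44), np.float32(0.142)), (245, np.int64(9), np.int64(-31), np.int64(-39), np.float32(0.147)), (382, np.int64(-1), np.int64(31), np.int64(-22), np.float32(0.167)), (392, np.int64(11), np.int64(31), np.int64(-45), np.float32(0.142)), (405, np.int64(-8), np.int64(47), np.int64(-7), np.float32(0.184)), (420, np.int64(-8), np.int64(55), np.int64(-6), np.float32(0.184))]
270 [(200, np.int64(-16), np.int64(-63), np.int64(-7), np.float32(0.186)), (220, np.int64(7), np.int64(-40), np.int64(-48), np.float32(0.14)), (235, np.int64(11), np.int64(-32), np.int64(-55), np.float32(0.132)), (245, np.int64(3), np.int64(-31), np.int64(-42), np.float32(0.147)), (382, np.int64(-8), np.int64(32), np.int64(-21), np.float32(0.17)), (392, np.int64(9), np.int64(29), np.int64(-52), np.float32(0.136)), (405, np.int64(11), np.int64(34), np.int64(-54
[... 1810 characters left out ...]
p.int64(-104), np.float32(0.083)), (220, np.int64(17), np.int64(-24), np.int64(-104), np.float32(0.083)), (235, np.int64(-70), np.int64(-48), np.int64(-6), np.float32(0.203)), (245, np.int64(-69), np.int64(-42), np.int64(-7), np.float32(0.202)), (382, np.int64(-70), np.int64(38), np.int64(-7), np.float32(0.202)), (392, np.int64(-70), np.int64(44), np.int64(-7), np.float32(0.202)), (405, np.int64(17), np.int64(21), np.int64(-104), np.float32(0.084)), (420, np.int64(18), np.int64(24), np.int64(-105), np.float32(0.083))]
-1 22427 maxz [-91.19332099 -22.45990305 -22.03308229] inner |y| [1.06056919 5.15638634]
1 22439 maxz [-91.11260478 -22.4322892  -22.0312361 ] inner |y| [1.13011354 5.18104206]
```

```bash
python3 - <<'E'
from h import *
im,d,P=shot('wrist')
st=observe(); R=np.array(st['tool_rot']);Q=(P-st['position'])@R*1000
for a,b in((30,34),(35,37),(37,39),(39,41),(41,44)):
  for s in(-1,1):
    m=(d>0)&(s*Q[...,1]>a)&(s*Q[...,1]<b)&(abs(Q[...,0])<13)&(Q[...,2]<-9); print(a,b,s,m.sum(),np.histogram(Q[m][:,2],bins=np.arange(-60,-5,4))[0])
E
```

```text
30 34 -1 2450 [189 161 162 140 130  99  23   0   0 256   0   0   0]
30 34 1 1412 [ 60  52  48  45  41  13   0   0   0 242   0   0   0]
35 37 -1 555 [31 26 23 22 19  9  0  0  0  0  0  0  0]
35 37 1 338 [12 14  9  6 10  2  0  0  0  0  0  0  0]
37 39 -1 274 [8 3 4 3 6 2 0 0 0 0 0 0 0]
37 39 1 280 [16 14 11 11 12  0  0  0  0  0  0  0  0]
39 41 -1 297 [24 22 17 15 16  0  0  0  0  0  0  0  0]
39 41 1 421 [25 27 26 27 15  0  0  0  0  0  0  0  0]
41 44 -1 779 [38 41 40 33 16  0  0  0  0  0  0  0  0]
41 44 1 766 [24 28 26 19  3  0  0  0  0  0  0  0  0]
```

```bash
python3 - <<'E'
from h import *
im,d,P=shot('scene')
for y0,y1 in((.255,.285),(.335,.365)):
  m=(P[...,0]>.42)&(P[...,0]<.47)&(P[...,1]>y0)&(P[...,1]<y1)&(P[...,2]>.003)&(P[...,2]<.11)
  print(m.sum(),np.histogram(P[m][:,2]*1000,bins=np.arange(0,100,5))[0])
E
```

```text
168 [ 3  0 23 11  0  4  4  6  5  6  9  5  7  5  5 15 23 10 10]
180 [ 8  4 18 10  2  1  1  3  9  7  7  4  2  5  6 25 16  8 20]
```

Request:
move_arm:
  jaw: [8.5,8.5,8.5,8.5,8.5,8.5,8.5]
  dp:
    - [0,0,0]
    - [0,0,0]
    - [0,0,0]
    - [0,0,0.3]
    - [0,0,0.3]
    - [0,0,0.2]
    - [0,0,0]
  turn:
    - [0,0,0]
    - [0,0,0]
    - [0,0,0]
    - [0,0,0]
    - [0,0,0]
    - [0,0,0]
    - [0,0,0]

```text
time_s: 7.6
position: [0.4439, 0.311, -0.0152]
tool_rot: [[0.999, 0.041, -0.001], [0.041, -0.999, -0.0], [-0.001, 0.0, -1.0]]
ft_force: [-0.5, 0.0, -0.7]
grip_width: 0.085
gripper_force: 0.0
```

Request:
move_arm:
  jaw: [8.5,8.5,8.5,8.5,8.5]
  dp:
    - [0,0,0.2]
    - [0,0,0.2]
    - [0,0,0.2]
    - [0,0,0.2]
    - [0,0,0.0]
  turn:
    - [0,0,0]
    - [0,0,0]
    - [0,0,0]
    - [0,0,0]
    - [0,0,0]

```text
time_s: 8.02
position: [0.444, 0.3111, -0.023]
tool_rot: [[0.999, 0.041, -0.001], [0.041, -0.999, -0.0], [-0.001, 0.0, -1.0]]
ft_force: [0.3, -0.4, -0.9]
grip_width: 0.0849
gripper_force: 0.0
```

Request:
move_arm:
  jaw: [6.0,6.0,6.0,6.0,6.0]
  dp:
    - [0,0,0]
    - [0,0,0]
    - [0,0,0]
    - [0,0,0]
    - [0,0,0]
  turn:
    - [0,0,0]
    - [0,0,0]
    - [0,0,0]
    - [0,0,0]
    - [0,0,0]

```text
time_s: 8.43
position: [0.4442, 0.3112, -0.022]
tool_rot: [[0.999, 0.041, 0.001], [0.041, -0.999, 0.0], [0.001, -0.0, -1.0]]
ft_force: [-1.5, -1.0, 5.5]
grip_width: 0.064
gripper_force: 31.6
```

Request:
move_arm:
  jaw: [6.0,6.0,6.0,6.0,6.0,6.0,6.0,6.0,6.0,6.0,6.0,6.0]
  dp:
    - [0,0,-2.1]
    - [0,0,-2.1]
    - [0,0,-2.1]
    - [0,0,-2.1]
    - [0,0,-2.1]
    - [0,0,-2.1]
    - [0,0,-2.1]
    - [0,0,-2.1]
    - [0,0,-2.1]
    - [0,0,-2.1]
    - [0,0,-2.1]
    - [0,0,-2.1]
  turn:
    - [0,0,0]
    - [0,0,-0.12]
    - [0,0,-0.12]
    - [0,0,-0.12]
    - [0,0,-0.12]
    - [0,0,-0.12]
    - [0,0,-0.12]
    - [0,0,-0.12]
    - [0,0,-0.12]
    - [0,0,-0.12]
    - [0,0,-0.12]
    - [0,0,-0.12]

```text
time_s: 9.43
position: [0.4438, 0.311, 0.2305]
tool_rot: [[0.203, 0.979, -0.0], [0.979, -0.203, -0.0], [-0.0, -0.0, -1.0]]
ft_force: [0.7, -1.0, -0.3]
grip_width: 0.0639
gripper_force: 33.1
```

Request:
move_arm:
  jaw: [6.0,6.0,6.0,6.0,6.0,6.0,6.0,6.0,6.0,6.0,6.0,6.0]
  dp:
    - [0,0,0]
    - [-3.15,2.03,0]
    - [-3.15,2.03,0]
    - [-3.15,2.03,0]
    - [-3.15,2.03,0]
    - [-3.15,2.03,0]
    - [-3.15,2.03,0]
    - [-3.15,2.03,0]
    - [-3.15,2.03,0]
    - [-3.15,2.03,0]
    - [-3.15,2.03,0]
    - [0,0,0]
  turn:
    - [0,0,-0.066]
    - [0,0,0]
    - [0,0,0]
    - [0,0,0]
    - [0,0,0]
    - [0,0,0]
    - [0,0,0]
    - [0,0,0]
    - [0,0,0]
    - [0,0,0]
    - [0,0,0]
    - [0,0,0]

```text
time_s: 10.43
position: [0.6016, -0.0356, 0.2283]
tool_rot: [[0.149, 0.989, -0.0], [0.989, -0.149, -0.002], [-0.002, -0.0, -1.0]]
ft_force: [-0.2, 0.0, -1.5]
grip_width: 0.0636
gripper_force: 33.2
```

```bash
python3 - <<'E'
from h import *
im,d,P=shot('wrist','w4.png')
t=P[(abs(P[...,2])<.008)]; print('bench z',np.median(t[:,2]))
box=(.5,.72,-.2,.14)
print('bed');blobs(P,.030,.040,300,box=box)
print('handle');blobs(P,.068,.085,40,box=box)
st=observe(); Q=(P-st['position'])@np.array(st['tool_rot'])
m=(abs(Q[...,2]+.025)<.025)&(abs(Q[...,0])<.08)&(abs(Q[...,1])<.05)
X=P[m]; print('held z hist',np.histogram(Q[m][:,2]*1000,bins=np.arange(-50,2,4))[0])
im,d,P=shot('top'); print('top');blobs(P,.068,.085,10,box=box)
print('col');blobs(P,.145,.196,30,box=(.4,.75,-.35,-.1))
E
```

```text
bench z 0.0002649131885469891
bed
blob c [612.8  33.9] size [90.2 80.2] longaxis yaw -8.6 z 35.2 mean [611.9  26.8] n 5401
handle
blob c [717.1  82.4] size [29.4  4.7] longaxis yaw -88.3 z 77.0 mean [716.5  81. ] n 233
blob c [616.8  60.4] size [21.2 20.6] longaxis yaw 34.9 z 76.9 mean [616.7  60.4] n 494
held z hist [  499   440  1404 33600   131   252   164     7     0     0     0     0]
top
blob c [716.3  85.3] size [26.8  5.7] longaxis yaw -89.5 z 76.3 mean [716.5  84.7] n 12
col
blob c [ 631.3 -213.9] size [61.9 50.1] longaxis yaw -8.3 z 185.5 mean [ 636.1 -210.4] n 170
blob c [ 581.5 -210.7] size [45.6 43.6] longaxis yaw 84.8 z 186.2 mean [ 582.1 -210. ] n 103
blob c [ 524.2 -197.8] size [71.4 50.8] longaxis yaw -6.9 z 185.0 mean [ 519.7 -194. ] n 263
```

View pics/w4.png

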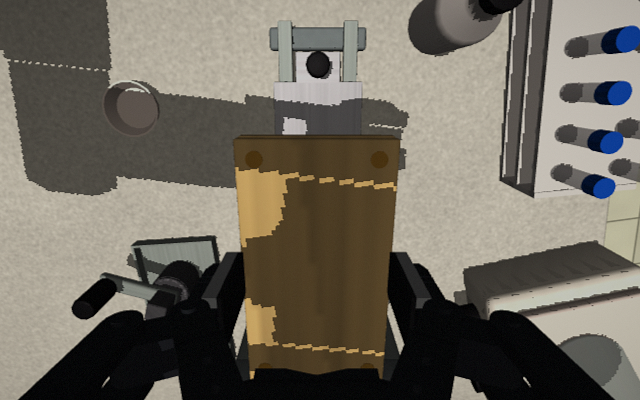

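The wrist view shows the held board centred and the bed handle at (318,64), with the rails clear.

Request:
move_arm:
  jaw: [6.0,6.0,6.0,6.0,6.0,6.0,6.0,6.0,6.0]
  dp:
    - [-1.0,0.1,3.9]
    - [0,0,4.0]
    - [0,0,4.0]
    - [0,0,4.0]
    - [0,0,3.5]
    - [0,0,1.0]
    - [0,0,0.5]
    - [0,0,0.4]
    - [0,0,0]
  turn:
    - [0,0,0]
    - [0,0,0]
    - [0,0,0]
    - [0,0,0]
    - [0,0,0]
    - [0,0,0]
    - [0,0,0]
    - [0,0,0]
    - [0,0,0]

```text
time_s: 11.28
position: [0.6003, -0.0396, 0.0179]
tool_rot: [[0.143, 0.99, 0.002], [0.99, -0.143, -0.001], [-0.0, 0.003, -1.0]]
ft_force: [-0.1, -0.1, -0.4]
grip_width: 0.0638
gripper_force: 33.7
```

Request:
move_arm:
  jaw: [6.0,6.0,6.0,6.0,6.0]
  dp:
    - [-0.62,0.16,0]
    - [0,0,0.2]
    - [0,0,0.1]
    - [0,0,0]
    - [0,0,0]
  turn:
    - [0,0,0]
    - [0,0,0]
    - [0,0,0]
    - [0,0,0]
    - [0,0,0]

```text
time_s: 11.7
position: [0.6002, -0.0462, 0.0137]
tool_rot: [[0.144, 0.99, 0.0], [0.99, -0.144, -0.0], [0.0, 0.0, -1.0]]
ft_force: [0.0, 0.6, -0.6]
grip_width: 0.0637
gripper_force: 33.7
```

Request:
move_arm:
  jaw: [6.0,6.0,6.0,8.5,8.5,8.5,8.5]
  dp:
    - [0,0.08,0]
    - [0,0,0.1]
    - [0,0,0]
    - [0,0,0]
    - [0,0,0]
    - [0,0,0]
    - [0,0,0]
  turn:
    - [0,0,0]
    - [0,0,0]
    - [0,0,0]
    - [0,0,0]
    - [0,0,0]
    - [0,0,0]
    - [0,0,0]

```text
time_s: 12.28
position: [0.6009, -0.0462, 0.0123]
tool_rot: [[0.143, 0.99, -0.0], [0.99, -0.143, 0.0], [0.0, -0.0, -1.0]]
ft_force: [0.3, -0.0, 0.4]
grip_width: 0.0851
gripper_force: 0.0
```

Request:
move_arm:
  jaw: [8.5,8.5,8.5,8.5,8.5,8.5,8.5,8.5]
  dp:
    - [0,0,-2]
    - [0,0,-4]
    - [0,0,-4]
    - [0,0,-4]
    - [0,0,-4]
    - [0,0,-4]
    - [0,0,-4]
    - [0,0,0]
  turn:
    - [0,0,0]
    - [0,0,0]
    - [0,0,0]
    - [0,0,0]
    - [0,0,0]
    - [0,0,0]
    - [0,0,0]
    - [0,0,0]

```text
time_s: 12.95
position: [0.6028, -0.0467, 0.281]
tool_rot: [[0.143, 0.99, 0.014], [0.99, -0.143, -0.004], [-0.002, 0.014, -1.0]]
ft_force: [-0.4, -0.1, 1.1]
grip_width: 0.0846
gripper_force: 0.0
```

```bash
python3 - <<'E'
from h import *
im,d,P=shot('wrist','w5.png'); st=observe(); print(st['position'])
box=(.5,.72,-.2,.14)
print('bed');blobs(P,.030,.040,300,box=box)
print('handle');blobs(P,.070,.085,40,box=box)
print('board');blobs(P,.044,.055,300,box=box)
im,d,P=shot('top'); print('top');blobs(P,.009,.022,60,box=(.4,.75,.2,.55))
blobs(P,.044,.055,30,box=box)
E
```

```text
[ 0.60207582 -0.04646361  0.27675614]
bed
blob c [602.7 -33.7] size [217.1  90.1] longaxis yaw 81.5 z 35.2 mean [604.2 -25.2] n 6318
handle
blob c [717.1  82.3] size [30.3  4.8] longaxis yaw -88.4 z 77.3 mean [716.5  81. ] n 137
blob c [616.5  60.6] size [21.1 20.9] longaxis yaw -52.2 z 76.9 mean [616.6  60.4] n 381
blob c [ 511.6 -191.1] size [21.   9.2] longaxis yaw -22.2 z 77.7 mean [ 512.2 -189.9] n 115
board
blob c [600.3 -47.3] size [120.4  66. ] longaxis yaw 81.7 z 50.2 mean [600.6 -44.1] n 5573
top
blob c [589.8 427.5] size [115.2  67.8] longaxis yaw 0.5 z 12.4 mean [588.2 428. ] n 393
blob c [587.5 305.5] size [118.8  67.4] longaxis yaw 0.2 z 14.4 mean [586.7 305.6] n 483
```

Request:
move_arm:
  jaw: [8.5,8.5,8.5,8.5,8.5,8.5,8.5,8.5,8.5,8.5,8.5,8.5]
  dp:
    - [3.84,-0.71,0]
    - [3.84,-0.71,0]
    - [3.84,-0.71,0]
    - [3.84,-0.71,0]
    - [3.84,-0.71,0]
    - [3.84,-0.71,0]
    - [3.84,-0.71,0]
    - [3.84,-0.71,0]
    - [3.84,-0.71,0]
    - [0,0,0]
    - [0,0,2]
    - [0,0,2]
  turn:
    - [0,0,0]
    - [0,0,0]
    - [0,0,0]
    - [0,0,0]
    - [0,0,0]
    - [0,0,0]
    - [0,0,0]
    - [0,0,0]
    - [0,0,0]
    - [0,0,0.12]
    - [0,0,0.12]
    - [0,0,0.12]

```text
time_s: 14.05
position: [0.5868, 0.3058, 0.2305]
tool_rot: [[0.487, 0.874, -0.001], [0.874, -0.487, -0.0], [-0.001, -0.001, -1.0]]
ft_force: [0.8, 0.7, -0.1]
grip_width: 0.0845
gripper_force: 0.0
```

Request:
move_arm:
  jaw: [8.5,8.5,8.5,8.5,8.5,8.5,8.5,8.5,8.5,8.5]
  dp:
    - [0,0,0]
    - [0,0,0]
    - [0,0,0]
    - [0,0,0]
    - [0,0,0]
    - [0,0,0]
    - [0,0,0]
    - [0,0,0]
    - [0,0,0]
    - [0,0,0]
  turn:
    - [0,0,0.1165]
    - [0,0,0.1165]
    - [0,0,0.1165]
    - [0,0,0.1165]
    - [0,0,0.1165]
    - [0,0,0.1165]
    - [0,0,0.1165]
    - [0,0,0.1165]
    - [0,0,0.1165]
    - [0,0,0]

```text
time_s: 14.88
position: [0.5867, 0.3048, 0.2304]
tool_rot: [[1.0, 0.014, -0.003], [0.014, -1.0, -0.001], [-0.003, 0.001, -1.0]]
ft_force: [0.2, -0.2, -0.5]
grip_width: 0.0849
gripper_force: 0.0
```

```bash
python3 - <<'E'
from h import *
im,d,P=shot('wrist'); st=observe(); print(st['position'],np.degrees(np.arctan2(st['tool_rot'][1][0],st['tool_rot'][0][0])))
blobs(P,.009,.022,400,box=(.3,.75,.2,.55))
E
```

```text
[0.58683537 0.30476524 0.23066598] 1.1676134742533413
blob c [576.8 508.2] size [186.9  10. ] longaxis yaw 8.8 z 15.9 mean [583.5 508. ] n 920
blob c [591.2 426.9] size [120.2  66.7] longaxis yaw 1.1 z 12.1 mean [594.3 426.5] n 6063
blob c [588.6 304.8] size [119.1  65.9] longaxis yaw 1.1 z 15.2 mean [591.5 304.7] n 6002
```

Request:
move_arm:
  jaw: [8.5,8.5,8.5,8.5,8.5,8.5,8.5,8.5,8.5,8.5,8.5]
  dp:
    - [0.17,0,0]
    - [0,0,3.9]
    - [0,0,3.9]
    - [0,0,3.9]
    - [0,0,3.9]
    - [0,0,3.9]
    - [0,0,3.9]
    - [0,0,0.8]
    - [0,0,0.5]
    - [0,0,0.4]
    - [0,0,0]
  turn:
    - [0,0,0]
    - [0,0,0]
    - [0,0,0]
    - [0,0,0]
    - [0,0,0]
    - [0,0,0]
    - [0,0,0]
    - [0,0,0]
    - [0,0,0]
    - [0,0,0]
    - [0,0,0]

```text
time_s: 15.85
position: [0.59, 0.3053, -0.017]
tool_rot: [[1.0, 0.019, 0.003], [0.019, -1.0, 0.001], [0.003, -0.001, -1.0]]
ft_force: [0.1, 1.1, -0.3]
grip_width: 0.085
gripper_force: 0.0
```

Request:
move_arm:
  jaw: [6.0,6.0,6.0,6.0,6.0]
  dp:
    - [0,0,0]
    - [0,0,0]
    - [0,0,0]
    - [0,0,0]
    - [0,0,0]
  turn:
    - [0,0,0]
    - [0,0,0]
    - [0,0,0]
    - [0,0,0]
    - [0,0,0]

```text
time_s: 16.27
position: [0.5891, 0.3051, -0.0181]
tool_rot: [[1.0, 0.018, 0.001], [0.018, -1.0, 0.0], [0.001, -0.0, -1.0]]
ft_force: [-0.3, 0.3, -0.7]
grip_width: 0.0596
gripper_force: 0.0
```

Request:
move_arm:
  jaw: [8.5,8.5,8.5,8.5,8.5,8.5,8.5]
  dp:
    - [0,0,0]
    - [0,0,0]
    - [0,0,0.3]
    - [0,0,0.3]
    - [0,0,0.3]
    - [0,0,0]
    - [0,0,0]
  turn:
    - [0,0,0.0]
    - [0,0,0]
    - [0,0,0]
    - [0,0,0]
    - [0,0,0]
    - [0,0,0]
    - [0,0,0]

```text
time_s: 16.85
position: [0.5888, 0.3049, -0.028]
tool_rot: [[1.0, 0.018, -0.001], [0.018, -1.0, -0.0], [-0.001, 0.0, -1.0]]
ft_force: [-0.3, -0.1, -0.0]
grip_width: 0.0851
gripper_force: 0.0
```

Request:
move_arm:
  jaw: [6.0,6.0,6.0,6.0,6.0]
  dp:
    - [0,0,0]
    - [0,0,0]
    - [0,0,0]
    - [0,0,0]
    - [0,0,0]
  turn:
    - [0,0,0]
    - [0,0,0]
    - [0,0,0]
    - [0,0,0]
    - [0,0,0]

```text
time_s: 17.27
position: [0.5891, 0.305, -0.0272]
tool_rot: [[1.0, 0.018, 0.001], [0.018, -1.0, 0.0], [0.001, -0.0, -1.0]]
ft_force: [-0.8, -0.2, 3.2]
grip_width: 0.0648
gripper_force: 33.8
```

Request:
move_arm:
  jaw: [6.0,6.0,6.0,6.0,6.0,6.0,6.0,6.0,6.0,6.0,6.0,6.0]
  dp:
    - [0,0,-2.1]
    - [0,0,-2.1]
    - [0,0,-2.1]
    - [0,0,-2.1]
    - [0,0,-2.1]
    - [0,0,-2.1]
    - [0,0,-2.1]
    - [0,0,-2.1]
    - [0,0,-2.1]
    - [0,0,-2.1]
    - [0,0,-2.1]
    - [0,0,-2.1]
  turn:
    - [0,0,-0.1]
    - [0,0,-0.119]
    - [0,0,-0.119]
    - [0,0,-0.119]
    - [0,0,-0.119]
    - [0,0,-0.119]
    - [0,0,-0.119]
    - [0,0,-0.119]
    - [0,0,-0.119]
    - [0,0,-0.119]
    - [0,0,-0.119]
    - [0,0,-0.119]

```text
time_s: 18.27
position: [0.5887, 0.3049, 0.225]
tool_rot: [[0.137, 0.991, -0.001], [0.991, -0.137, -0.0], [-0.0, -0.001, -1.0]]
ft_force: [0.3, 0.2, -0.5]
grip_width: 0.0647
gripper_force: 33.9
```

Request:
move_arm:
  jaw: [6.0,6.0,6.0,6.0,6.0,6.0,6.0,6.0,6.0,6.0,6.0]
  dp:
    - [0,0,0]
    - [-3.85,0.69,0]
    - [-3.85,0.69,0]
    - [-3.85,0.69,0]
    - [-3.85,0.69,0]
    - [-3.85,0.69,0]
    - [-3.85,0.69,0]
    - [-3.85,0.69,0]
    - [-3.85,0.69,0]
    - [-3.85,0.69,0]
    - [0,0,0]
  turn:
    - [0,0,0]
    - [0,0,0]
    - [0,0,0]
    - [0,0,0]
    - [0,0,0]
    - [0,0,0]
    - [0,0,0]
    - [0,0,0]
    - [0,0,0]
    - [0,0,0]
    - [0,0,0]

```text
time_s: 19.18
position: [0.6006, -0.0532, 0.2228]
tool_rot: [[0.152, 0.988, -0.002], [0.988, -0.152, -0.001], [-0.002, -0.002, -1.0]]
ft_force: [0.2, -0.0, -1.4]
grip_width: 0.0648
gripper_force: 33.9
```

Request:
move_arm:
  jaw: [6.0,6.0,6.0,6.0,6.0,6.0,6.0,6.0,6.0]
  dp:
    - [0,0,0]
    - [0,0,3.6]
    - [0,0,3.6]
    - [0,0,3.6]
    - [0,0,3.6]
    - [0,0,3.6]
    - [0,0,0]
    - [0,0,0]
    - [0,0,0]
  turn:
    - [0,0,0]
    - [0,0,0]
    - [0,0,0]
    - [0,0,0]
    - [0,0,0]
    - [0,0,0]
    - [0,0,0]
    - [0,0,0]
    - [0,0,0]

```text
time_s: 19.93
position: [0.602, -0.0464, 0.0464]
tool_rot: [[0.143, 0.99, 0.003], [0.99, -0.143, -0.001], [-0.0, 0.003, -1.0]]
ft_force: [0.3, 0.0, -0.6]
grip_width: 0.0648
gripper_force: 34.6
```

Request:
move_arm:
  jaw: [6.0,6.0,6.0,6.0,6.0]
  dp:
    - [0,-0.13,0]
    - [0,0,0.9]
    - [0,0,0.8]
    - [0,0,0]
    - [0,0,0]
  turn:
    - [0,0,0]
    - [0,0,0]
    - [0,0,0]
    - [0,0,0]
    - [0,0,0]

```text
time_s: 20.35
position: [0.5993, -0.0466, 0.027]
tool_rot: [[0.143, 0.99, -0.001], [0.99, -0.143, 0.0], [0.0, -0.001, -1.0]]
ft_force: [0.4, 0.4, -1.2]
grip_width: 0.065
gripper_force: 34.6
```

Request:
move_arm:
  jaw: [6.0,6.0,6.0,6.0,8.5,8.5,8.5,8.5]
  dp:
    - [0,0.1,0.15]
    - [0,0,0.1]
    - [0,0,0.1]
    - [0,0,0]
    - [0,0,0]
    - [0,0,0]
    - [0,0,0]
    - [0,0,0]
  turn:
    - [0,0,0]
    - [0,0,0]
    - [0,0,0]
    - [0,0,0]
    - [0,0,0]
    - [0,0,0]
    - [0,0,0]
    - [0,0,0]

```text
time_s: 21.02
position: [0.6007, -0.0468, 0.024]
tool_rot: [[0.143, 0.99, 0.0], [0.99, -0.143, -0.0], [-0.0, 0.0, -1.0]]
ft_force: [0.6, -0.0, -0.5]
grip_width: 0.0852
gripper_force: 0.0
```

Request:
move_arm:
  jaw: [8.5,8.5,8.5,8.5,8.5,8.5,8.5,8.5,8.5]
  dp:
    - [0,0,-1]
    - [0,0,-4]
    - [0,0,-4]
    - [0,0,-4]
    - [0,0,-4]
    - [0,0,-4]
    - [0,0,-4]
    - [0,0,0]
    - [0,0,0]
  turn:
    - [0,0,0]
    - [0,0,0]
    - [0,0,0]
    - [0,0,0]
    - [0,0,0]
    - [0,0,0]
    - [0,0,0]
    - [0,0,0]
    - [0,0,0]

```text
time_s: 21.77
position: [0.601, -0.0468, 0.277]
tool_rot: [[0.143, 0.99, 0.006], [0.99, -0.143, -0.002], [-0.001, 0.006, -1.0]]
ft_force: [-0.3, -0.1, -1.3]
grip_width: 0.0851
gripper_force: 0.0
```

```bash
python3 - <<'E'
from h import *
im,d,P=shot('wrist'); st=observe(); print(st['position'])
box=(.5,.72,-.2,.14)
print('bed');blobs(P,.030,.040,300,box=box)
print('handle');blobs(P,.070,.085,40,box=box)
print('boards');blobs(P,.044,.055,100,box=box);blobs(P,.058,.069,300,box=box)
im,d,P=shot('top'); print('top');blobs(P,.008,.022,60,box=(.4,.75,.2,.55))
E
```

```text
[ 0.60039218 -0.04673231  0.27466084]
bed
blob c [602.7 -33.4] size [217.2  90.1] longaxis yaw 81.6 z 35.2 mean [605.4 -21.3] n 6008
handle
blob c [716.9  81.2] size [28.2  4. ] longaxis yaw -85.5 z 77.7 mean [716.5  80.5] n 139
blob c [616.3  60.5] size [20.7 20.6] longaxis yaw -54.5 z 76.8 mean [616.5  60.4] n 385
blob c [ 511.7 -191.1] size [20.9  9.3] longaxis yaw -23.3 z 77.8 mean [ 512.2 -189.9] n 114
boards
blob c [599.8 -46.6] size [118.6  66. ] longaxis yaw 81.9 z 65.2 mean [600.2 -43.7] n 6055
top
blob c [588.5 428.3] size [118.2  66.1] longaxis yaw 0.7 z 12.1 mean [588.6 428.9] n 426
```

Request:
move_arm:
  jaw: [8.5,8.5,8.5,8.5,8.5,8.5,8.5,8.5,8.5,8.5,8.5,8.5]
  dp:
    - [3.9,-0.64,0]
    - [3.9,-0.64,0]
    - [3.9,-0.64,0]
    - [3.9,-0.64,0]
    - [3.9,-0.64,0]
    - [3.9,-0.64,0]
    - [3.9,-0.64,0]
    - [3.9,-0.64,0]
    - [3.9,-0.64,0]
    - [3.9,-0.64,0]
    - [3.9,-0.64,0]
    - [3.9,-0.64,0]
  turn:
    - [0,0,0]
    - [0,0,0]
    - [0,0,0]
    - [0,0,0]
    - [0,0,0]
    - [0,0,0]
    - [0,0,0]
    - [0,0,0]
    - [0,0,0]
    - [0,0,0]
    - [0,0,0]
    - [0,0,0]

```text
time_s: 22.87
position: [0.5907, 0.4291, 0.2722]
tool_rot: [[0.143, 0.99, -0.003], [0.99, -0.143, -0.002], [-0.002, -0.003, -1.0]]
ft_force: [1.3, -0.2, 0.2]
grip_width: 0.0853
gripper_force: 0.0
```

Request:
move_arm:
  jaw: [8.5,8.5,8.5,8.5,8.5,8.5,8.5,8.5,8.5,8.5,8.5,8.5]
  dp:
    - [0,0,0]
    - [0,0,0]
    - [0,0,0]
    - [0,0,0]
    - [0,0,0]
    - [0,0,0]
    - [0,0,0]
    - [0,0,0]
    - [0,0,0]
    - [0,0,0]
    - [0,0,0]
    - [0,0,0]
  turn:
    - [0,0,0.117]
    - [0,0,0.117]
    - [0,0,0.117]
    - [0,0,0.117]
    - [0,0,0.117]
    - [0,0,0.117]
    - [0,0,0.117]
    - [0,0,0.117]
    - [0,0,0.117]
    - [0,0,0.117]
    - [0,0,0.117]
    - [0,0,0.117]

```text
time_s: 23.87
position: [0.5912, 0.4272, 0.2719]
tool_rot: [[1.0, 0.017, -0.003], [0.017, -1.0, -0.002], [-0.003, 0.002, -1.0]]
ft_force: [-0.4, 0.7, 0.2]
grip_width: 0.0854
gripper_force: 0.0
```

```bash
python3 - <<'E'
from h import *
im,d,P=shot('wrist'); st=observe(); print(st['position'],np.degrees(np.arctan2(st['tool_rot'][1][0],st['tool_rot'][0][0])))
blobs(P,.006,.0225,400,box=(.3,.75,.2,.55))
print('balance');blobs(P,.025,.15,400,box=(.4,.75,.46,.8))
R=np.array(st['tool_rot']);Q=(P-st['position'])@R*1000
m=(d>0)&(Q[...,2]<-20)&(abs(Q[...,1])<150)
for a in range(-130,-20,10):
    s=m&(Q[...,2]>a)&(Q[...,2]<a+10)
    if s.sum(): print(a,s.sum(),np.percentile(Q[s][:,1],[0.5,99.5]).round())
T=np.load('t1.npy'); m=(T[...,0]>.5)&(T[...,0]<.65)&(T[...,1]>.47)&(T[...,1]<.75)
for y in np.arange(.48,.62,.02):
    s=m&(T[...,1]>y)&(T[...,1]<y+.02); print(round(y,2),np.median(T[s][:,2]).round(3))
E
```

```text
[0.5912347  0.42718377 0.27192908] 0.6033284120261042
blob c [591.6 427.2] size [119.7  66. ] longaxis yaw 1.3 z 12.2 mean [594.2 427.2] n 4914
blob c [353.1 525.7] size [82.6 67.3] longaxis yaw -64.4 z 14.9 mean [356.3 518. ] n 1906
balance
blob c [716.5 682.7] size [121.3  63.3] longaxis yaw -88.2 z 74.7 mean [713.6 671.4] n 9405
blob c [561.4 634.7] size [258.5 187.6] longaxis yaw -83.1 z 75.7 mean [570.9 625. ] n 38330
-120 7293 [-71.  70.]
-110 10789 [-73.  71.]
-100 11384 [-74.  72.]
-90 2545 [-71.  70.]
-80 2231 [-56.  55.]
-70 2034 [-57.  55.]
-60 1622 [-57.  55.]
-50 679 [-54.  53.]
0.48 -0.0
0.5 0.055
0.52 0.075
0.54 0.075
0.56 0.088
0.58 0.09
0.6 0.09
0.62 0.089
```

Request:
move_arm:
  jaw: [7.3,7.3,7.3,7.3,7.3,7.3,7.3,7.3,7.3,7.3]
  dp:
    - [0,0,0]
    - [0,0,3.9]
    - [0,0,3.9]
    - [0,0,3.9]
    - [0,0,3.9]
    - [0,0,3.9]
    - [0,0,3.9]
    - [0,0,3.9]
    - [0,0,0]
    - [0,0,0]
  turn:
    - [0,0,-0.012]
    - [0,0,0]
    - [0,0,0]
    - [0,0,0]
    - [0,0,0]
    - [0,0,0]
    - [0,0,0]
    - [0,0,0]
    - [0,0,0]
    - [0,0,0]

```text
time_s: 24.75
position: [0.5905, 0.4268, -0.0007]
tool_rot: [[0.999, 0.038, -0.004], [0.038, -0.999, -0.002], [-0.004, 0.002, -1.0]]
ft_force: [0.2, -0.8, 1.1]
grip_width: 0.073
gripper_force: 0.0
```

Request:
move_arm:
  jaw: [7.3,7.3,7.3,7.3,7.3,6.0,6.0,6.0,6.0,6.0]
  dp:
    - [0.1,0,0.8]
    - [0,0,0.8]
    - [0,0,0.7]
    - [0,0,0.4]
    - [0,0,0]
    - [0,0,0]
    - [0,0,0]
    - [0,0,0]
    - [0,0,0]
    - [0,0,0]
  turn:
    - [0,0,0.015]
    - [0,0,0]
    - [0,0,0]
    - [0,0,0]
    - [0,0,0]
    - [0,0,0]
    - [0,0,0]
    - [0,0,0]
    - [0,0,0]
    - [0,0,0]
  force: 45

```text
time_s: 25.58
position: [0.5929, 0.4277, -0.0252]
tool_rot: [[1.0, 0.02, 0.001], [0.02, -1.0, 0.001], [0.001, -0.001, -1.0]]
ft_force: [-1.2, 0.0, 5.7]
grip_width: 0.0629
gripper_force: 50.2
```

Request:
move_arm:
  jaw: [6.0,6.0,6.0,6.0,6.0,6.0,6.0,6.0,6.0,6.0,6.0,6.0]
  dp:
    - [0,0,-2.5]
    - [0,0,-2.5]
    - [0,0,-2.1]
    - [0,0,-2.1]
    - [0,0,-2.1]
    - [0,0,-2.1]
    - [0,0,-2.1]
    - [0,0,-2.1]
    - [0,0,-2.1]
    - [0,0,-2.1]
    - [0,0,-2.1]
    - [0,0,-2.1]
  turn:
    - [0,0,-0.1]
    - [0,0,-0.119]
    - [0,0,-0.119]
    - [0,0,-0.119]
    - [0,0,-0.119]
    - [0,0,-0.119]
    - [0,0,-0.119]
    - [0,0,-0.119]
    - [0,0,-0.119]
    - [0,0,-0.119]
    - [0,0,-0.119]
    - [0,0,-0.119]

```text
time_s: 26.58
position: [0.5922, 0.4272, 0.2342]
tool_rot: [[0.135, 0.991, -0.001], [0.991, -0.135, -0.001], [-0.001, -0.001, -1.0]]
ft_force: [0.3, -0.3, -1.8]
grip_width: 0.063
gripper_force: 49.5
```

Request:
move_arm:
  jaw: [6.0,6.0,6.0,6.0,6.0,6.0,6.0,6.0,6.0,6.0,6.0,6.0]
  dp:
    - [-3.9,0.63,0]
    - [-3.9,0.63,0]
    - [-3.9,0.63,0]
    - [-3.9,0.63,0]
    - [-3.9,0.63,0]
    - [-3.9,0.63,0]
    - [-3.9,0.63,0]
    - [-3.9,0.63,0]
    - [-3.9,0.63,0]
    - [-3.9,0.63,0]
    - [-3.9,0.63,0]
    - [-3.9,0.63,0]
  turn:
    - [0,0,0]
    - [0,0,0]
    - [0,0,0]
    - [0,0,0]
    - [0,0,0]
    - [0,0,0]
    - [0,0,0]
    - [0,0,0]
    - [0,0,0]
    - [0,0,0]
    - [0,0,0]
    - [0,0,0]

```text
time_s: 27.58
position: [0.6008, -0.0484, 0.2335]
tool_rot: [[0.141, 0.99, -0.001], [0.99, -0.141, 0.0], [0.0, -0.001, -1.0]]
ft_force: [0.6, -1.0, -2.0]
grip_width: 0.0633
gripper_force: 49.6
```

Request:
move_arm:
  jaw: [6.0,6.0,6.0,6.0,6.0,6.0,6.0,6.0]
  dp:
    - [0,0,0]
    - [0,0,3.6]
    - [0,0,3.6]
    - [0,0,3.6]
    - [0,0,3.6]
    - [0,0,3.0]
    - [0,0,0]
    - [0,0,0]
  turn:
    - [0,0,0]
    - [0,0,0]
    - [0,0,0]
    - [0,0,0]
    - [0,0,0]
    - [0,0,0]
    - [0,0,0]
    - [0,0,0]

```text
time_s: 28.25
position: [0.6008, -0.0464, 0.0593]
tool_rot: [[0.141, 0.99, -0.003], [0.99, -0.141, 0.001], [0.0, -0.003, -1.0]]
ft_force: [1.2, -0.7, -0.3]
grip_width: 0.0632
gripper_force: 50.5
```

Request:
move_arm:
  jaw: [6.0,6.0,6.0,6.0,6.0,6.0]
  dp:
    - [0.05,0,0]
    - [0,0,0.6]
    - [0,0,0.5]
    - [0,0,0.4]
    - [0,0,0]
    - [0,0,0]
  turn:
    - [0,0,0]
    - [0,0,0]
    - [0,0,0]
    - [0,0,0]
    - [0,0,0]
    - [0,0,0]

```text
time_s: 28.75
position: [0.6014, -0.0461, 0.0449]
tool_rot: [[0.141, 0.99, -0.0], [0.99, -0.141, 0.0], [0.0, -0.0, -1.0]]
ft_force: [-0.5, -0.2, -2.8]
grip_width: 0.0631
gripper_force: 50.5
```

Request:
move_arm:
  jaw: [6.0,6.0,6.0,6.0,6.0]
  dp:
    - [0.04,-0.11,0]
    - [0,0,0.2]
    - [0,0,0.17]
    - [0,0,0]
    - [0,0,0]
  turn:
    - [0,0,0]
    - [0,0,0]
    - [0,0,0]
    - [0,0,0]
    - [0,0,0]

```text
time_s: 29.17
position: [0.6003, -0.0455, 0.0411]
tool_rot: [[0.141, 0.99, -0.0], [0.99, -0.141, 0.0], [0.0, -0.0, -1.0]]
ft_force: [-0.3, 0.8, -1.4]
grip_width: 0.063
gripper_force: 50.5
```

Request:
move_arm:
  jaw: [6.0,6.0,8.5,8.5,8.5,8.5]
  dp:
    - [0,0,0.1]
    - [0,0,0]
    - [0,0,0]
    - [0,0,0]
    - [0,0,0]
    - [0,0,0]
  turn:
    - [0,0,0]
    - [0,0,0]
    - [0,0,0]
    - [0,0,0]
    - [0,0,0]
    - [0,0,0]

```text
time_s: 29.67
position: [0.6005, -0.0456, 0.0404]
tool_rot: [[0.141, 0.99, 0.0], [0.99, -0.141, -0.0], [-0.0, 0.0, -1.0]]
ft_force: [1.3, 0.0, -1.1]
grip_width: 0.0853
gripper_force: 0.0
```

Request:
move_arm:
  jaw: [8.5,8.5,8.5,8.5,8.5,8.5,8.5,8.5,8.5]
  dp:
    - [0,0,-1]
    - [0,0,-4]
    - [0,0,-4]
    - [0,0,-4]
    - [0,0,-4]
    - [0,0,-4]
    - [0,0,-3]
    - [0,0,0]
    - [0,0,0]
  turn:
    - [0,0,0]
    - [0,0,0]
    - [0,0,0]
    - [0,0,0]
    - [0,0,0]
    - [0,0,0]
    - [0,0,0]
    - [0,0,0]
    - [0,0,0]

```text
time_s: 30.42
position: [0.6006, -0.0455, 0.2825]
tool_rot: [[0.141, 0.99, 0.004], [0.99, -0.141, -0.001], [-0.001, 0.004, -1.0]]
ft_force: [-0.2, -0.6, -1.2]
grip_width: 0.0852
gripper_force: 0.0
```

```bash
python3 - <<'E'
from h import *
im,d,P=shot('wrist','w6.png'); st=observe(); print(st['position'],st['time_s'])
np.save('w6.npy',P)
box=(.5,.72,-.2,.14)
print('bed');blobs(P,.030,.040,300,box=box)
print('handle');blobs(P,.070,.085,40,box=box)
print('plate');blobs(P,.071,.0787,100,box=box);print('pad');blobs(P,.0795,.086,30,box=box)
print('xhead');blobs(P,.17,.196,100,box=(.4,.75,-.35,-.1))
print('collar');blobs(P,.213,.230,30,box=(.4,.75,-.35,-.1))
for r in cams.mark_of('wrist','drive_seat')[:1]+cams.mark_of('wrist','crank')[:1]+cams.mark_of('wrist','plate_pad')[:1]: print(r['p'],np.array(r['location'])*[640,400])
E
```

```text
[ 0.60005814 -0.04545498  0.28046376] 30.4667
bed
blob c [602.7 -33.2] size [216.6  90.3] longaxis yaw 81.6 z 35.2 mean [606.5 -16.6] n 5482
handle
blob c [717.3  83. ] size [32.1  5.4] longaxis yaw -89.8 z 76.9 mean [716.6  81.4] n 149
blob c [616.6  60.5] size [21.1 20.4] longaxis yaw -53.1 z 76.8 mean [616.6  60.4] n 371
blob c [599.5 -46.1] size [120.4  66.1] longaxis yaw 82.0 z 77.3 mean [600.  -42.8] n 6310
blob c [ 511.9 -191.3] size [21.1  8.5] longaxis yaw -26.5 z 77.3 mean [ 512.3 -190.1] n 114
plate
blob c [616.6  60.5] size [21.1 20.4] longaxis yaw -53.1 z 76.8 mean [616.6  60.4] n 364
blob c [599.5 -46.1] size [120.4  66.1] longaxis yaw 82.0 z 77.2 mean [600.1 -42.4] n 5608
pad
blob c [717.  82.] size [29.5  4.7] longaxis yaw -87.4 z 82.7 mean [716.5  81.9] n 66
blob c [599.6 -45.6] size [29.  27.7] longaxis yaw 82.2 z 81.2 mean [599.6 -45.6] n 546
blob c [ 512.2 -191.2] size [20.7  8.2] longaxis yaw -28.2 z 83.0 mean [ 512.9 -190.4] n 51
xhead
blob c [ 578. -203.] size [176.7  55.7] longaxis yaw -8.0 z 186.7 mean [ 579.1 -192.7] n 5584
blob c [ 593.5 -222.7] size [22.6 12.3] longaxis yaw 89.0 z 187.7 mean [ 591.8 -224. ] n 106
collar
blob c [ 581.4 -186.4] size [61.1 22.7] longaxis yaw -11.1 z 219.9 mean [ 580.7 -182.3] n 824
0.9 [313.728 352.32 ]
0.66 [191.488 249.2  ]
0.67 [313.792 157.   ]
```

View pics/w6.png

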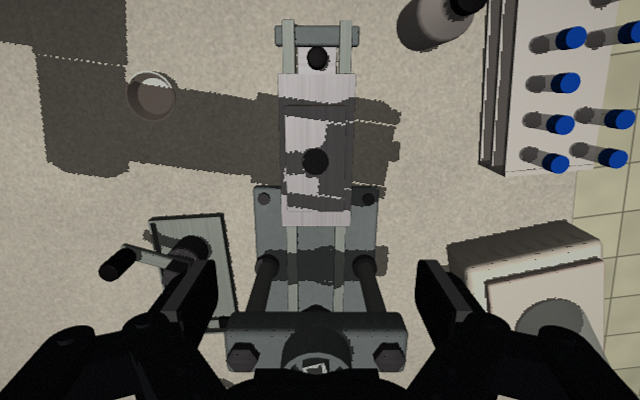

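The pile is neat on the bed, with the pad at (315,160), the handle at (317,57) and the collar at (315,362). Next I'll look straight down on the collar to fix the screw axis.

Request:
move_arm:
  jaw: [8.5,8.5,8.5,8.5,8.5]
  dp:
    - [-3.7,0,0]
    - [-3.7,0,0]
    - [-3.7,0,0]
    - [0,0,0]
    - [0,0,0]
  turn:
    - [0,0,0]
    - [0,0,0]
    - [0,0,0]
    - [0,0,0]
    - [0,0,0]

```text
time_s: 31.03
position: [0.5842, -0.157, 0.2788]
tool_rot: [[0.144, 0.99, -0.002], [0.99, -0.144, 0.001], [0.001, -0.003, -1.0]]
ft_force: [0.2, -0.1, -0.0]
grip_width: 0.085
gripper_force: 0.0
```

```bash
python3 - <<'E'
from h import *
im,d,P=shot('wrist'); st=observe(); print(st['position'],st['time_s'])
np.save('w7.npy',P); cv2.imwrite('w7full.png',im[...,::-1])
B=(.4,.75,-.35,-.1)
print('xhead');blobs(P,.17,.196,100,box=B)
print('collar');blobs(P,.213,.230,30,box=B)
print('drive top');blobs(P,.209,.2193,10,box=(.55,.60,-.225,-.185))
m=(P[...,2]>.215)&(P[...,2]<.227)&(np.hypot(P[...,0]-.576,P[...,1]+.206)<.045)
X=P[m][:,:2]
from scipy.optimize import least_squares
# outer edge: farthest points per angle
c=np.array([.576,-.206])
for it in range(5):
    a=np.arctan2(X[:,1]-c[1],X[:,0]-c[0]); r=np.hypot(*(X-c).T); E=[];I=[]
    for k in range(36):
        s=(a>-np.pi+k*np.pi/18)&(a<-np.pi+(k+1)*np.pi/18)
        if s.sum()>5: E.append(X[s][r[s].argmax()]); I.append(X[s][r[s].argmin()])
    E=np.array(E);I=np.array(I)
    f=least_squares(lambda p:np.hypot(*(E-p[:2]).T)-p[2],[*c,.0325],loss='soft_l1',f_scale=.001); g=least_squares(lambda p:np.hypot(*(I-p[:2]).T)-p[2],[*c,.0265],loss='soft_l1',f_scale=.001); c=f.x[:2]
print(f.x,g.x,len(E))
q=np.where(m); r0,c0=int(q[0].mean()),int(q[1].mean()); print(r0,c0)
cv2.imwrite('pics/w7.png',cv2.resize(im[max(0,r0-75):r0+75,max(0,c0-100):c0+100,::-1],(800,600)))
for r in cams.mark_of('wrist','drive_seat')[:1]: print(r['p'],np.array(r['location'])*[640,400])
E
```

```text
[ 0.58443535 -0.15565614  0.27924895] 31.0833
xhead
blob c [ 577.6 -203.5] size [176.1  56.1] longaxis yaw -8.0 z 186.8 mean [ 578.  -198.2] n 6375
blob c [ 576.1 -215.1] size [44.4 44. ] longaxis yaw 34.9 z 187.7 mean [ 575.9 -215.7] n 1274
collar
blob c [ 577.1 -207.5] size [64.1 64. ] longaxis yaw 34.5 z 220.7 mean [ 577.3 -206.8] n 2340
drive top
blob c [ 552.7 -187.5] size [6.2 1.1] longaxis yaw 51.3 z 215.0 mean [ 552.5 -187.4] n 22
blob c [ 577.1 -208.1] size [21.1 20.1] longaxis yaw -81.2 z 211.2 mean [ 577.  -207.5] n 629
blob c [ 552.6 -213. ] size [25.4  3.9] longaxis yaw -76.7 z 214.0 mean [ 553.  -216.7] n 112
blob c [ 598.6 -223. ] size [4.7 0.6] longaxis yaw 58.2 z 213.9 mean [ 598.5 -223. ] n 26
[ 0.57707857 -0.20763543  0.03221375] [ 0.57712069 -0.20752288  0.02619102] 36
265 316
0.92 [315.392 249.32 ]
```

View pics/w7.png

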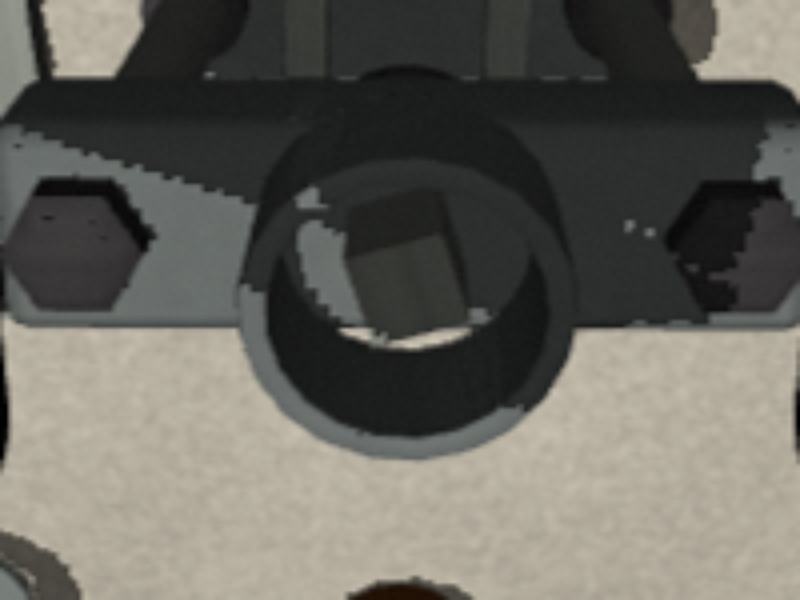

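The crop shows the drive inside the collar at (410,280), its edges tilted about 12° in the image. The bed comes first, so I'll go to its handle.

Request:
move_arm:
  jaw: [6,6,6,6,6,6,6,6,6,6,6,6]
  dp:
    - [3.64,0,0]
    - [3.64,0,0]
    - [3.64,0,0]
    - [3.64,0,0]
    - [3.64,0,0]
    - [3.64,0,0]
    - [0,0,3.7]
    - [0,0,3.7]
    - [0,0,3.7]
    - [0,0,3.7]
    - [0,0,0]
    - [0,0,0]
  turn:
    - [0,0,0]
    - [0,0,0]
    - [0,0,0]
    - [0,0,0]
    - [0,0,0]
    - [0,0,0]
    - [0,0,0]
    - [0,0,0]
    - [0,0,0]
    - [0,0,0]
    - [0,0,0]
    - [0,0,0]

```text
time_s: 32.13
position: [0.6149, 0.062, 0.1318]
tool_rot: [[0.14, 0.99, -0.003], [0.99, -0.14, 0.0], [-0.0, -0.003, -1.0]]
ft_force: [0.3, 0.3, 1.3]
grip_width: 0.0602
gripper_force: 0.0
```

Request:
move_arm:
  jaw: [6,6,6,6,6,6,1.5,1.5,1.5,1.5,1.5,1.5]
  dp:
    - [-0.13,0.19,1]
    - [0,0,3.5]
    - [0,0,3.5]
    - [0,0,3.2]
    - [0,0,0]
    - [0,0,0]
    - [0,0,0]
    - [0,0,0]
    - [0,0,0]
    - [0,0,0]
    - [0,0,0]
    - [0,0,0]
  turn:
    - [0,0,0]
    - [0,0,0]
    - [0,0,0]
    - [0,0,0]
    - [0,0,0]
    - [0,0,0]
    - [0,0,0]
    - [0,0,0]
    - [0,0,0]
    - [0,0,0]
    - [0,0,0]
    - [0,0,0]
  force: 25

```text
time_s: 33.13
position: [0.6173, 0.0594, 0.0226]
tool_rot: [[0.141, 0.99, 0.002], [0.99, -0.141, -0.0], [0.0, 0.002, -1.0]]
ft_force: [-4.8, -0.4, 9.3]
grip_width: 0.0212
gripper_force: 24.7
```

Request:
move_arm:
  jaw: [1.5,1.5,1.5,1.5,1.5,1.5,1.5,1.5,1.5,1.5,1.5,1.5]
  dp:
    - [-0.4,0,0]
    - [-0.8,0,0]
    - [-1.2,0,0]
    - [-1.2,0,0]
    - [-1.2,0,0]
    - [-1.2,0,0]
    - [-1.2,0,0]
    - [-1.2,0,0]
    - [-1.2,0,0]
    - [-1.2,0,0]
    - [-0.8,0,0]
    - [-0.4,0,0]
  turn:
    - [0,0,0]
    - [0,0,0]
    - [0,0,0]
    - [0,0,0]
    - [0,0,0]
    - [0,0,0]
    - [0,0,0]
    - [0,0,0]
    - [0,0,0]
    - [0,0,0]
    - [0,0,0]
    - [0,0,0]

```text
time_s: 34.13
position: [0.5996, -0.06, 0.0226]
tool_rot: [[0.142, 0.99, -0.0], [0.99, -0.142, 0.0], [0.0, -0.0, -1.0]]
ft_force: [-7.6, 3.6, 12.6]
grip_width: 0.0216
gripper_force: 25.0
```

Request:
move_arm:
  jaw: [1.5,1.5,1.5,1.5,1.5,1.5,1.5,1.5]
  dp:
    - [-0.4,0,0]
    - [-0.8,0,0]
    - [-1.0,0,0]
    - [-0.8,0,0]
    - [-0.4,0,0]
    - [-0.2,0,0]
    - [0,0,0]
    - [0,0,0]
  turn:
    - [0,0,0]
    - [0,0,0]
    - [0,0,0]
    - [0,0,0]
    - [0,0,0]
    - [0,0,0]
    - [0,0,0]
    - [0,0,0]

```text
time_s: 34.8
position: [0.5943, -0.0955, 0.0226]
tool_rot: [[0.141, 0.99, -0.001], [0.99, -0.141, -0.001], [-0.001, -0.001, -1.0]]
ft_force: [-9.6, 0.5, 13.3]
grip_width: 0.0211
gripper_force: 25.0
```

```bash
python3 - <<'E'
from h import *
for n in ('scene','top'):
    im,d,P=shot(n)
    print(n);blobs(P,.030,.040,60,box=(.5,.7,-.35,.1))
    blobs(P,.070,.079,30,box=(.5,.7,-.35,-.0))
    if n=='scene': np.save('s8.npy',P); cv2.imwrite('pics/s8.png',cv2.resize(im[120:280,180:340,::-1],(600,600)))
    print([ (q,round(r['p'],2),np.round(np.array(r['location'])*[640,400]),np.round(P[int(r['location'][1]*400),int(r['location'][0]*640)],3)) for q in('plate_pad','ram') for r in cams.mark_of(n,q)[:1]])
E
```

```text
scene
blob c [ 610.3 -182.6] size [215.5  61.5] longaxis yaw -85.3 z 34.8 mean [ 612.5 -158.8] n 282
blob c [ 583.5 -210.4] size [93.1 52.6] longaxis yaw 81.8 z 76.3 mean [ 590. -220.] n 199
blob c [590.1 -89.7] size [27.9 26.2] longaxis yaw 26.9 z 75.3 mean [589.9 -89.2] n 34
[('plate_pad', 0.53, array([241., 194.]), array([ 0.586, -0.205,  0.081])), ('ram', 0.47, array([260., 297.]), array([0.765, 0.102, 0.027]))]
top
blob c [ 564.5 -279.9] size [91.6 35.4] longaxis yaw -15.8 z 33.8 mean [ 562.  -278.1] n 141
blob c [ 578.6 -180.3] size [65.3 22.5] longaxis yaw -8.4 z 75.2 mean [ 575.6 -181.6] n 75
[('plate_pad', 0.67, array([381., 161.]), array([ 0.576, -0.177,  0.08 ])), ('ram', 0.16, array([371., 210.]), array([ 0.325, -0.064,  0.613]))]
```

View pics/s8.png

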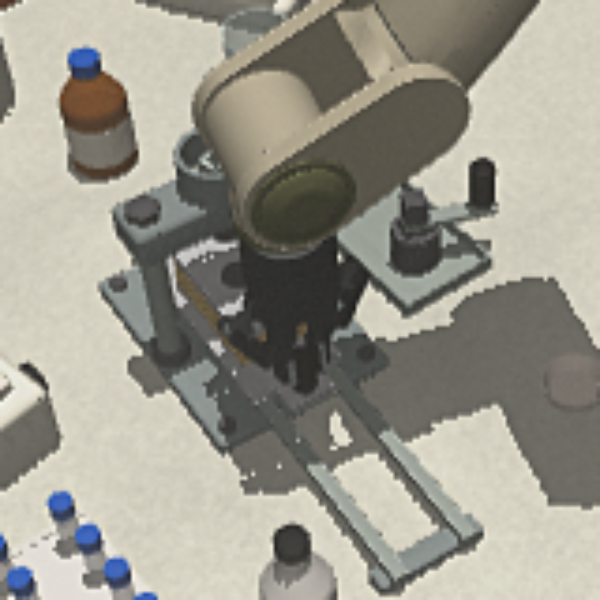

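The bed is nearly in: the pile is under the crosshead, with the pad peeking out near (232,275).

Request:
move_arm:
  jaw: [1.5,1.5,1.5,1.5,1.5,6,6,6,6]
  dp:
    - [-0.3,-0.05,0]
    - [-0.25,0,0]
    - [-0.15,0,0]
    - [0,0,0]
    - [0,0,0]
    - [0,0,0]
    - [0,0,0]
    - [0,0,0]
    - [0,0,0]
  turn:
    - [0,0,0]
    - [0,0,0]
    - [0,0,0]
    - [0,0,0]
    - [0,0,0]
    - [0,0,0]
    - [0,0,0]
    - [0,0,0]
    - [0,0,0]

```text
time_s: 35.85
position: [0.594, -0.1021, 0.0205]
tool_rot: [[0.141, 0.99, 0.001], [0.99, -0.141, -0.0], [-0.0, 0.001, -1.0]]
ft_force: [1.1, 0.2, -0.3]
grip_width: 0.0602
gripper_force: 0.0
```

Request:
move_arm:
  jaw: [6,6,6,6,6,6,6,6,6]
  dp:
    - [0,0,-1]
    - [0,0,-3.5]
    - [0,0,-3.5]
    - [0,0,-3.5]
    - [2,0,-3.5]
    - [3,0,-2.5]
    - [3,0,-2.5]
    - [0,0,0]
    - [0,0,0]
  turn:
    - [0,0,0]
    - [0,0,0]
    - [0,0,0]
    - [0,0,0]
    - [0,0,0]
    - [0,0,0]
    - [0,0,0]
    - [0,0,0]
    - [0,0,0]

```text
time_s: 36.6
position: [0.6054, -0.0218, 0.222]
tool_rot: [[0.139, 0.99, 0.003], [0.99, -0.139, -0.001], [-0.0, 0.003, -1.0]]
ft_force: [-0.4, -0.6, -0.9]
grip_width: 0.0603
gripper_force: 0.0
```

```bash
python3 - <<'E'
from h import *
im,d,P=shot('wrist'); st=observe(); print(st['position'],st['time_s'])
box=(.5,.72,-.35,.14)
print('handle');blobs(P,.073,.085,40,box=(.5,.7,-.13,.14))
print('plate');blobs(P,.071,.0787,100,box=(.5,.7,-.3,-.12))
cv2.imwrite('pics/w9.png',im[...,::-1])
for n in ('scene','top'):
    im,d,P=shot(n)
    print(n);
    blobs(P,.070,.079,30,box=(.5,.7,-.35,-.0)); blobs(P,.0795,.084,5,box=(.5,.7,-.35,-.0))
    print([ (q,round(r['p'],2),np.round(np.array(r['location'])*[640,400])) for q in('plate_pad','ram','bed') for r in cams.mark_of(n,q)[:1]])
# project expected pad position & pad image in scene
c,f=K('scene')
def proj(p):
    q=np.array(c['view'])@[*p,1]; return (c['cx']+f*q[0]/-q[2], c['cy']-f*q[1]/-q[2])
print('expected pad scene px',proj([.5771,-.2076,.081]))
im,d=cams.get_image('scene'); r=cams.outline_of('scene','plate_pad')
if r:
    ys,xs=np.where(r[0]['mask']); print('mask',r[0]['p'],xs.min(),xs.max(),ys.min(),ys.max())
cv2.imwrite('pics/s9.png',cv2.resize(im[160:220,200:280,::-1],(800,600)))
E
```

```text
[ 0.60479374 -0.02274674  0.22036935] 36.65
handle
blob c [ 592.9 -100. ] size [20.5 20.1] longaxis yaw 31.6 z 77.0 mean [593.  -99.3] n 327
plate
blob c [ 576.6 -201. ] size [109.  66.] longaxis yaw 81.9 z 77.3 mean [ 577.9 -192.7] n 4210
scene
blob c [ 579.7 -202.3] size [115.3  66.5] longaxis yaw 85.6 z 76.2 mean [ 582.2 -194.6] n 383
blob c [594.4 -97.4] size [20.2 18.6] longaxis yaw 30.4 z 75.8 mean [595.3 -97.5] n 31
blob c [ 581.7 -211.5] size [31.4 10.9] longaxis yaw 57.8 z 80.3 mean [ 582.3 -209.3] n 16
blob c [ 567.3 -202.8] size [27.2 12.9] longaxis yaw 51.8 z 80.8 mean [ 569.7 -202. ] n 18
blob c [ 654.  -212.7] size [14.7  6.4] longaxis yaw -69.6 z 82.3 mean [ 653.1 -213. ] n 7
[('plate_pad', 0.73, array([243., 194.])), ('bed', 0.67, array([242., 200.]))]
top
blob c [ 579.4 -168.9] size [67.8 47.1] longaxis yaw -7.0 z 75.4 mean [ 579.8 -169.2] n 189
blob c [ 564.7 -256.9] size [59.7 13.5] longaxis yaw -7.4 z 74.0 mean [ 561.9 -257.2] n 52
[('plate_pad', 0.78, array([390., 158.])), ('bed', 0.98, array([385., 164.]))]
expected pad scene px (np.float64(241.64252743933886), np.float64(191.4125784281876))
mask 0.76 227 259 184 210
```

View pics/s9.png

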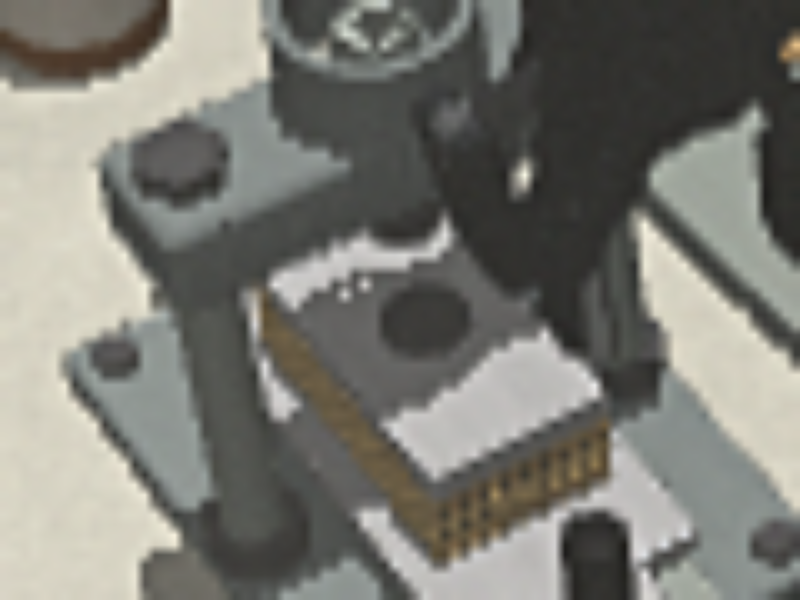

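Request:
move_arm:
  jaw: [6,6,6,6,6,6,6,6,6,6,6]
  dp:
    - [-3,0.02,2.5]
    - [-3,0.02,2.5]
    - [-2,0,3.0]
    - [0,0,3.5]
    - [0,0,3.5]
    - [0,0,3.0]
    - [0,0,1.8]
    - [0,0,0]
    - [0,0,0]
    - [0,0,0]
    - [0,0,0]
  turn:
    - [0,0,0]
    - [0,0,0]
    - [0,0,0]
    - [0,0,0]
    - [0,0,0]
    - [0,0,0]
    - [0,0,0]
    - [0,0,0]
    - [0,0,0]
    - [0,0,0]
    - [0,0,0]

```text
time_s: 38.07
position: [0.5951, -0.1024, 0.024]
tool_rot: [[0.141, 0.99, 0.003], [0.99, -0.141, -0.001], [-0.001, 0.003, -1.0]]
ft_force: [0.4, 0.9, 0.3]
grip_width: 0.0602
gripper_force: 0.0
```

Request:
move_arm:
  jaw: [6,1.5,1.5,1.5,1.5,1.5,1.5,1.5,6,6,6,6]
  dp:
    - [0,-0.2,0]
    - [0,0,0]
    - [0,0,0]
    - [0,0,0]
    - [0,0,0]
    - [-0.14,0,0]
    - [0,0,0]
    - [0,0,0]
    - [0,0,0]
    - [0,0,0]
    - [0,0,0]
    - [0,0,0]
  turn:
    - [0,0,0]
    - [0,0,0]
    - [0,0,0]
    - [0,0,0]
    - [0,0,0]
    - [0,0,0]
    - [0,0,0]
    - [0,0,0]
    - [0,0,0]
    - [0,0,0]
    - [0,0,0]
    - [0,0,0]

```text
time_s: 39.07
position: [0.5916, -0.1032, 0.0221]
tool_rot: [[0.141, 0.99, -0.001], [0.99, -0.141, 0.0], [0.0, -0.001, -1.0]]
ft_force: [-0.1, -0.0, -0.5]
grip_width: 0.0596
gripper_force: 0.0
```

Request:
move_arm:
  jaw: [6,6,6,6,6,6,6,6,6]
  dp:
    - [0,0,-1]
    - [0,0,-3.5]
    - [0,0,-3.5]
    - [0,0,-3.5]
    - [2,0,-3.5]
    - [3,0,-2.5]
    - [3,0,-2.5]
    - [0,0,0]
    - [0,0,0]
  turn:
    - [0,0,0]
    - [0,0,0]
    - [0,0,0]
    - [0,0,0]
    - [0,0,0]
    - [0,0,0]
    - [0,0,0]
    - [0,0,0]
    - [0,0,0]

```text
time_s: 39.82
position: [0.6035, -0.0229, 0.224]
tool_rot: [[0.139, 0.99, 0.003], [0.99, -0.139, -0.001], [-0.001, 0.003, -1.0]]
ft_force: [-0.1, 0.2, -0.3]
grip_width: 0.0602
gripper_force: 0.0
```

```bash
python3 - <<'E'
from h import *
im,d,P=shot('wrist'); st=observe(); print(st['position'],st['time_s'])
print('handle');blobs(P,.070,.085,40,box=(.5,.7,-.13,.14))
print('plate');blobs(P,.071,.0787,100,box=(.5,.7,-.3,-.12))
print('crank'); B=(.3,.48,-.3,-.05)
for lo,hi in((.044,.06),(.072,.090),(.095,.11),(.010,.025)): blobs(P,lo,hi,30,box=B)
im,d,P=shot('top');print('top')
for lo,hi in((.044,.06),(.072,.090),(.095,.11),(.010,.025)): blobs(P,lo,hi,8,box=B)
E
```

```text
[ 0.60288805 -0.02391561  0.22236456] 39.8667
handle
blob c [ 592.9 -101.2] size [20.3 20.3] longaxis yaw 35.5 z 76.9 mean [ 593.  -100.1] n 348
plate
blob c [ 576.4 -202.1] size [109.  66.] longaxis yaw 82.2 z 77.4 mean [ 577.5 -193.9] n 4153
crank
blob c [ 380.6 -145.1] size [95.3 31.3] longaxis yaw -25.8 z 53.0 mean [ 384.4 -147.3] n 1212
blob c [ 350.3 -132.5] size [24.  13.9] longaxis yaw -52.3 z 81.3 mean [ 352.8 -130.9] n 327
blob c [ 408.7 -155.1] size [21.   3.1] longaxis yaw -27.4 z 75.9 mean [ 409.  -154.8] n 94
blob c [ 346.6 -135. ] size [23.4 22.7] longaxis yaw -8.7 z 103.0 mean [ 348.5 -133.9] n 496
blob c [ 406.5 -139.4] size [100.8  56.8] longaxis yaw -4.7 z 15.5 mean [ 398.7 -121.7] n 610
blob c [ 412.9 -154.2] size [45.2 19.7] longaxis yaw -41.0 z 17.6 mean [ 416.1 -150.9] n 268
blob c [ 368.9 -297.7] size [21.4  4. ] longaxis yaw -3.0 z 16.3 mean [ 370.7 -297.8] n 31
top
blob c [ 390.8 -158.7] size [71.1 37.1] longaxis yaw -12.0 z 51.9 mean [ 385.5 -151.8] n 70
blob c [ 403.4 -161.2] size [21.2 20.6] longaxis yaw 60.9 z 81.6 mean [ 402.8 -161.3] n 35
blob c [ 344.9 -133.2] size [21.9 18. ] longaxis yaw -1.8 z 101.7 mean [ 345.  -133.5] n 32
blob c [ 451.3 -137.8] size [70.4 31.5] longaxis yaw -63.5 z 14.7 mean [ 448.3 -134.4] n 26
blob c [ 444.7 -252. ] size [26.6  0.9] longaxis yaw 88.7 z 15.9 mean [ 444.9 -251.8] n 8
blob c [ 396.1 -297.5] size [27.7  2.9] longaxis yaw -3.6 z 15.1 mean [ 395.6 -298.1] n 9
blob c [ 377.6 -110.5] size [46.3 17.8] longaxis yaw 23.5 z 17.3 mean [ 374.6 -111.9] n 17
blob c [ 369.5 -282.8] size [26.7  8.6] longaxis yaw -3.1 z 11.8 mean [ 371.7 -282.8] n 12
blob c [ 358.  -292.1] size [32.7  9.3] longaxis yaw -21.4 z 14.8 mean [ 355.8 -291.2] n 12
blob c [ 348.2 -252.7] size [42.6  0.7] longaxis yaw 89.6 z 13.1 mean [ 348.2 -252.7] n 12
```

Request:
move_arm:
  jaw: [6,6,6,6,6,6,6,6,6,6,6,6]
  dp:
    - [-2.73,-2.97,0]
    - [-2.73,-2.97,0]
    - [-2.73,-2.97,0]
    - [-2.73,-2.97,0]
    - [-2.73,-2.97,0]
    - [-2.73,-2.97,0]
    - [0,0,0]
    - [0,0,0]
    - [0,0,0]
    - [0,0,0]
    - [0,0,0]
    - [0,0,0]
  turn:
    - [0,0,0]
    - [0,0,0]
    - [0,0,0]
    - [0,0,0]
    - [0,0,0]
    - [0,0,0]
    - [0,0,0.12]
    - [0,0,0.12]
    - [0,0,0.12]
    - [0,0,0.12]
    - [0,0,0.12]
    - [0,0,0.12]

```text
time_s: 40.92
position: [0.4027, -0.1617, 0.2211]
tool_rot: [[0.764, 0.645, -0.002], [0.645, -0.764, 0.002], [-0.001, -0.003, -1.0]]
ft_force: [-0.4, 0.5, -0.5]
grip_width: 0.0604
gripper_force: 0.0
```

Request:
move_arm:
  jaw: [6,6,6,6,6,6,6,6,6,6,6,6]
  dp:
    - [0,0,0]
    - [0,0,0]
    - [0,0,0]
    - [0,0,0]
    - [0,0,0]
    - [0,0,0]
    - [0,0,0]
    - [0,0,0]
    - [0,0,0]
    - [0,0,0]
    - [0,0,0]
    - [0,0,0]
  turn:
    - [0,0,0.1156]
    - [0,0,0.1156]
    - [0,0,0.1156]
    - [0,0,0.1156]
    - [0,0,0.1156]
    - [0,0,0.1156]
    - [0,0,0.1156]
    - [0,0,0.1156]
    - [0,0,0.1156]
    - [0,0,0.1156]
    - [0,0,0]
    - [0,0,0]

```text
time_s: 41.92
position: [0.4031, -0.1615, 0.2214]
tool_rot: [[0.903, -0.43, -0.002], [-0.43, -0.903, 0.001], [-0.002, -0.0, -1.0]]
ft_force: [-0.1, -0.2, 0.6]
grip_width: 0.0603
gripper_force: 0.0
```

```bash
python3 - <<'E'
from h import *
im,d,P=shot('wrist','w10.png'); st=observe(); print(st['position'],st['time_s'],np.degrees(np.arctan2(st['tool_rot'][1][0],st['tool_rot'][0][0])),np.round(st['q'],0))
B=(.3,.48,-.32,-.05)
for lo,hi in((.048,.062),(.074,.090),(.095,.11),(.012,.022)): print(lo);blobs(P,lo,hi,60,box=B)
E
```

```text
[ 0.40321125 -0.16139488  0.22162757] 41.9667 -25.44843971362435 [-38.   9.  89.  -0.  82.  78.]
0.048
blob c [ 414.8 -169.5] size [20.7  2. ] longaxis yaw 64.2 z 54.2 mean [ 414.8 -169.3] n 67
blob c [ 369.3 -147.5] size [40.9 17. ] longaxis yaw -25.6 z 54.9 mean [ 370.7 -148. ] n 601
0.074
blob c [ 404.8 -164.5] size [22.1 21.5] longaxis yaw -25.2 z 83.0 mean [ 405.7 -164.9] n 587
blob c [ 353.2 -138.4] size [23.  10.4] longaxis yaw 71.5 z 82.6 mean [ 354.9 -139.8] n 142
0.095
blob c [ 346.6 -136.5] size [23.1 22.8] longaxis yaw 20.2 z 103.2 mean [ 348.1 -137.1] n 517
0.012
blob c [ 401.9 -206.7] size [190.9 100.3] longaxis yaw 85.5 z 15.9 mean [ 403.2 -215.4] n 1729
```

View pics/w10.png

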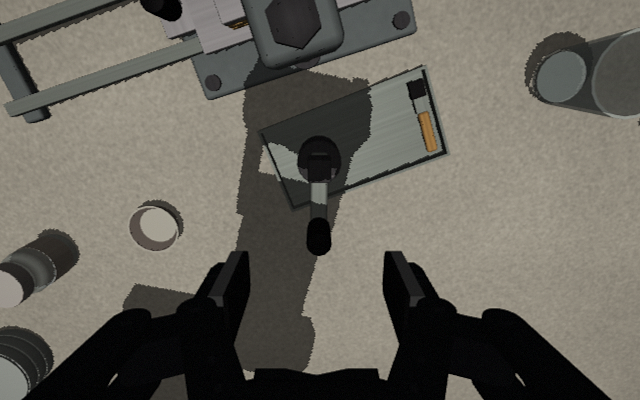

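The crank's boss is at (318,162) in the picture, its arm runs down to the handle at (318,236), and the jaws line up across the boss.

Request:
move_arm:
  jaw: [5,5,5,5,5,5,5,5,5]
  dp:
    - [0.28,0.21,0]
    - [0,0,3.6]
    - [0,0,3.6]
    - [0,0,3.6]
    - [0,0,3.6]
    - [0,0,2.6]
    - [0,0,1.0]
    - [0,0,0]
    - [0,0,0]
  turn:
    - [0,0,0]
    - [0,0,0]
    - [0,0,0]
    - [0,0,0]
    - [0,0,0]
    - [0,0,0]
    - [0,0,0]
    - [0,0,0]
    - [0,0,0]

```text
time_s: 42.72
position: [0.4054, -0.1644, 0.0422]
tool_rot: [[0.902, -0.431, -0.001], [-0.431, -0.902, 0.0], [-0.001, -0.0, -1.0]]
ft_force: [0.3, -0.2, 0.5]
grip_width: 0.0503
gripper_force: 0.0
```

Request:
move_arm:
  jaw: [5,5,5,1.5,1.5,1.5,1.5,1.5,1.5]
  dp:
    - [0,0,0.4]
    - [0,0,0.4]
    - [0,0,0]
    - [0,0,0]
    - [0,0,0]
    - [0,0,0]
    - [0,0,0]
    - [0,0,0]
    - [0,0,0]
  turn:
    - [0,0,0]
    - [0,0,0]
    - [0,0,0]
    - [0,0,0]
    - [0,0,0]
    - [0,0,0]
    - [0,0,0]
    - [0,0,0]
    - [0,0,0]
  force: 70

```text
time_s: 43.47
position: [0.4055, -0.1646, 0.0347]
tool_rot: [[0.902, -0.432, 0.001], [-0.432, -0.902, -0.001], [0.001, 0.001, -1.0]]
ft_force: [-2.1, -2.4, 6.6]
grip_width: 0.0208
gripper_force: 69.3
```

Request:
move_arm:
  jaw: [1.5,1.5,1.5,1.5,1.5,1.5,1.5,1.5,1.5]
  dp:
    - [0,0,-1.5]
    - [0,0,-3.8]
    - [0,0,-3.8]
    - [0,0,-3.8]
    - [0,0,-3.8]
    - [0,0,-3.8]
    - [0,0,-3.8]
    - [0,0,-2.2]
    - [0,0,0]
  turn:
    - [0,0,0]
    - [0,0,0]
    - [0,0,0]
    - [0,0,0]
    - [0,0,0]
    - [0,0,0]
    - [0,0,0]
    - [0,0,0]
    - [0,0,0]

```text
time_s: 44.22
position: [0.4063, -0.1647, 0.303]
tool_rot: [[0.902, -0.432, 0.006], [-0.432, -0.902, -0.004], [0.007, 0.001, -1.0]]
ft_force: [-0.2, -0.2, -5.4]
grip_width: 0.0202
gripper_force: 70.4
```

```bash
python3 - <<'E'
from h import *
P=np.load('w7.npy'); c=np.array([.5771,-.2076])
D=P-[*c,0]; r=np.hypot(D[...,0],D[...,1])
for lo,hi in((.19,.205),(.205,.2112),(.2115,.214),(.214,.216),(.216,.2185)):
    m=(D[...,2]>lo)&(D[...,2]<hi)&(r<.0155); X=D[m][:,:2]*1000
    if len(X)>8:
        a=cv2.minAreaRect(X.astype(np.float32)); print(lo,hi,len(X),np.round(a[0],1),np.round(a[1],1),round(a[2],1))
st=observe(); print(st['position'])
im,d,Q=shot('wrist'); 
R=np.array(st['tool_rot']);q=(Q-st['position'])@R*1000
m=(q[...,2]>-80)&(q[...,2]<0)&(abs(q[...,0])<110)&(abs(q[...,1])<30)
print(np.histogram(q[m][:,2],bins=np.arange(-80,1,5))[0])
E
```

```text
0.19 0.205 241 [4.2 5.1] [14.4 28.1] 53.5
0.205 0.2112 365 [-0.1 -0.4] [20.1 21.1] 8.3
0.2115 0.214 196 [-0.  -0.1] [20.  20.3] 9.3
[ 0.40628624 -0.16468646  0.30298912]
[1293  851  938  425  582  506 2834  625  679  552  457 1115  803 1684
  852  216]
```

Request:
move_arm:
  jaw: [1.5,1.5,1.5,1.5,1.5,1.5,1.5,1.5,1.5,1.5,1.5,1.5]
  dp:
    - [3.46,-0.71,0]
    - [3.46,-0.71,0]
    - [3.46,-0.71,0]
    - [3.46,-0.71,0]
    - [3.46,-0.71,0]
    - [0,0,0]
    - [0,0,0]
    - [0,0,0]
    - [0,0,0]
    - [0,0,0]
    - [0,0,0]
    - [0,0,0]
  turn:
    - [0,0,0]
    - [0,0,0]
    - [0,0,0]
    - [0,0,0]
    - [0,0,0]
    - [0,0,-0.117]
    - [0,0,-0.117]
    - [0,0,-0.117]
    - [0,0,-0.117]
    - [0,0,-0.117]
    - [0,0,0]
    - [0,0,0]

```text
time_s: 45.27
position: [0.5763, -0.2066, 0.2966]
tool_rot: [[0.991, 0.134, -0.004], [0.134, -0.991, 0.002], [-0.004, -0.003, -1.0]]
ft_force: [-0.0, -0.2, -5.0]
grip_width: 0.0207
gripper_force: 70.4
```

Request:
move_arm:
  jaw: [1.5,1.5,1.5,1.5,1.5,1.5,1.5]
  dp:
    - [0.14,0.1,0]
    - [0,0,1.5]
    - [0,0,1.5]
    - [0,0,0.7]
    - [0,0,0]
    - [0,0,0]
    - [0,0,0]
  turn:
    - [0,0,0]
    - [0,0,0]
    - [0,0,0]
    - [0,0,0]
    - [0,0,0]
    - [0,0,0]
    - [0,0,0]

```text
time_s: 45.85
position: [0.5785, -0.2078, 0.2631]
tool_rot: [[0.991, 0.137, 0.001], [0.137, -0.991, -0.001], [0.001, 0.001, -1.0]]
ft_force: [-0.2, -0.7, -4.4]
grip_width: 0.0203
gripper_force: 70.2
```

Request:
move_arm:
  jaw: [1.5,1.5,1.5,1.5,1.5,1.5,1.5]
  dp:
    - [-0.07,-0.04,0.5]
    - [0,0,0.5]
    - [0,0,0.4]
    - [0,0,0.3]
    - [0,0,0.2]
    - [0,0,0]
    - [0,0,0]
  turn:
    - [0,0,0]
    - [0,0,0]
    - [0,0,0]
    - [0,0,0]
    - [0,0,0]
    - [0,0,0]
    - [0,0,0]

```text
time_s: 46.43
position: [0.5775, -0.2074, 0.2432]
tool_rot: [[0.99, 0.138, -0.0], [0.138, -0.99, 0.0], [-0.0, -0.0, -1.0]]
ft_force: [-0.2, -0.2, -4.8]
grip_width: 0.0205
gripper_force: 70.4
```

Request:
move_arm:
  jaw: [1.5,1.5,1.5,1.5,1.5,1.5]
  dp:
    - [0,0,0.2]
    - [0,0,0.2]
    - [0,0,0.2]
    - [0,0,0.1]
    - [0,0,0]
    - [0,0,0]
  turn:
    - [0,0,0]
    - [0,0,0]
    - [0,0,0]
    - [0,0,0]
    - [0,0,0]
    - [0,0,0]

```text
time_s: 46.93
position: [0.5775, -0.2073, 0.2362]
tool_rot: [[0.99, 0.138, -0.0], [0.138, -0.99, 0.0], [-0.0, -0.0, -1.0]]
ft_force: [-0.2, -0.7, -5.8]
grip_width: 0.0204
gripper_force: 70.4
```

Request:
move_arm:
  jaw: [1.5,1.5,1.5,1.5,1.5,1.5,1.5]
  dp:
    - [0,0,0.4]
    - [0,0,0.4]
    - [0,0,0.3]
    - [0,0,0.2]
    - [0,0,0.2]
    - [0,0,0]
    - [0,0,0]
  turn:
    - [0,0,0]
    - [0,0,0]
    - [0,0,0]
    - [0,0,0]
    - [0,0,0]
    - [0,0,0]
    - [0,0,0]

```text
time_s: 47.52
position: [0.5775, -0.2073, 0.2212]
tool_rot: [[0.99, 0.138, -0.0], [0.138, -0.99, 0.0], [-0.0, -0.0, -1.0]]
ft_force: [0.6, -0.6, -5.9]
grip_width: 0.0204
gripper_force: 70.4
```

Request:
move_arm:
  jaw: [1.5,1.5,1.5,1.5,1.5]
  dp:
    - [0,0,0.1]
    - [0,0,0.1]
    - [0,0,0.1]
    - [0,0,0]
    - [0,0,0]
  turn:
    - [0,0,0]
    - [0,0,0]
    - [0,0,0]
    - [0,0,0]
    - [0,0,0]

```text
time_s: 47.93
position: [0.5777, -0.2074, 0.2189]
tool_rot: [[0.99, 0.138, 0.001], [0.138, -0.99, -0.001], [0.001, 0.001, -1.0]]
ft_force: [0.4, 0.4, 0.5]
grip_width: 0.0204
gripper_force: 71.2
```

Request:
move_arm:
  jaw: [5,5,5,5,5,5,5,5,5]
  dp:
    - [0,0,0]
    - [0,0,0]
    - [0,0,0]
    - [0,0,-1]
    - [0,0,-3]
    - [0,0,-3]
    - [0,0,-3]
    - [0,0,0]
    - [0,0,0]
  turn:
    - [0,0,0]
    - [0,0,0]
    - [0,0,0]
    - [0,0,0]
    - [0,0,0]
    - [0,0,0]
    - [0,0,0]
    - [0,0,0]
    - [0,0,0]

```text
time_s: 48.68
position: [0.5778, -0.2075, 0.3205]
tool_rot: [[0.99, 0.138, 0.004], [0.138, -0.99, -0.002], [0.003, 0.003, -1.0]]
ft_force: [0.4, -0.4, -1.5]
grip_width: 0.0501
gripper_force: 0.0
```

```bash
cat >> h.py <<'E'
def ram(show=None):
    im,d,P=shot('scene'); c=np.array([.5771,-.2076])
    r=np.hypot(P[...,0]-c[0],P[...,1]-c[1])
    m=(r<.016)&(P[...,2]>.077)&(P[...,2]<.15)
    rows=[]
    for v in np.unique(np.where(m)[0]): 
        s=m[v]; rows.append((int(v),int(s.sum()),float(np.round(np.median(P[v][s][:,2])*1000,1)),int(np.where(s)[0].min()),int(np.where(s)[0].max()),float(np.round(np.median(r[v][s])*1000,0))))
    print(rows)
    if show: cv2.imwrite('pics/'+show,cv2.resize(im[150:225,200:300,::-1],(800,600),interpolation=cv2.INTER_CUBIC))
E
python3 - <<'E'
from h import *
ram('r0.png')
im,d,P=shot('wrist'); B=(.45,.66,-.32,-.1)
print('handle');blobs(P,.277,.295,50,box=B); print('boss');blobs(P,.26,.272,50,box=B)
st=observe();print(st['position'])
c,f=K('scene')
for z in(.123,.081):
    q=np.array(c['view'])@[.5771,-.2076,z,1]; print(z,c['cx']-f*q[0]/q[2],c['cy']+f*q[1]/q[2],-q[2]/f*1000)
E
```

```text
[(182, 1, 129.3, 243, 243, 11.0), (183, 7, 130.9, 237, 243, 11.0), (184, 4, 127.9, 238, 241, 12.0), (188, 1, 81.3, 241, 241, 15.0), (189, 6, 80.9, 240, 245, 13.0), (190, 7, 80.9, 239, 246, 10.0), (191, 10, 81.3, 237, 246, 9.0), (192, 8, 81.9, 238, 245, 7.0), (193, 9, 81.3, 237, 245, 12.0), (194, 7, 80.0, 238, 244, 12.0), (195, 2, 79.0, 240, 242, 14.0)]
handle
blob c [ 514.7 -215.9] size [23.  22.8] longaxis yaw 24.2 z 287.2 mean [ 517.1 -215.5] n 987
boss
blob c [ 578.6 -207. ] size [22.7 21.7] longaxis yaw 8.3 z 267.0 mean [ 579.8 -206.9] n 1021
blob c [ 520.9 -215.3] size [23.4 11.5] longaxis yaw -84.3 z 266.5 mean [ 523.4 -214.6] n 249
[ 0.57724001 -0.20726297  0.31755295]
0.123 240.2122784645199 182.43487284158135 3.1884015230534524
0.081 241.64252743933886 191.4125784281876 3.259717601669601
```

View pics/r0.png

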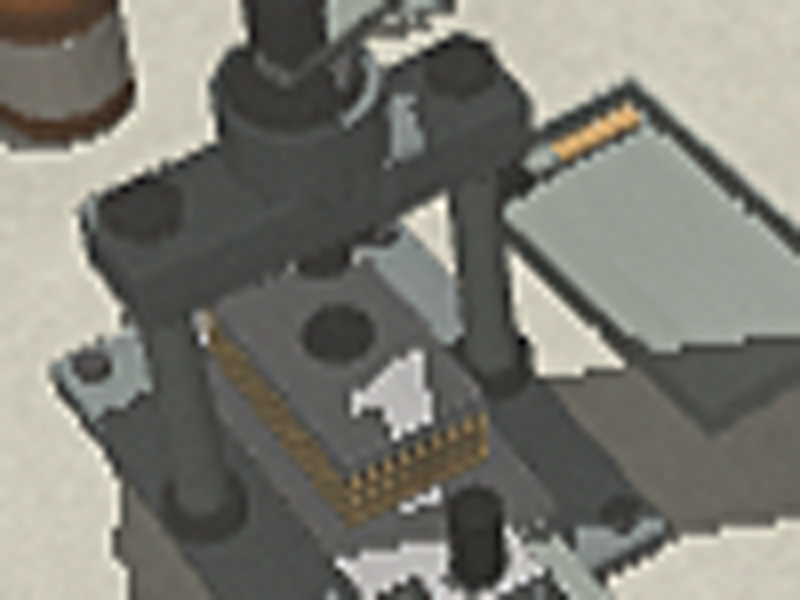

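The crop shows the crank seated in the collar, the ram foot at about (325,265) and the pad at (338,332). The pad is in line under the foot.

Request:
move_arm:
  jaw: [5,5,5,5,5,5,5,5,5]
  dp:
    - [-3.2,0,0]
    - [-3.3,0,0]
    - [0,0,0]
    - [0,0,2.5]
    - [0,0,2.5]
    - [0,0,2]
    - [0,0,1]
    - [0,0,0]
    - [0,0,0]
  turn:
    - [0,0,0]
    - [0,0,0]
    - [0,0,0]
    - [0,0,0]
    - [0,0,0]
    - [0,0,0]
    - [0,0,0]
    - [0,0,0]
    - [0,0,0]

```text
time_s: 49.53
position: [0.513, -0.2162, 0.2376]
tool_rot: [[0.99, 0.138, -0.002], [0.138, -0.99, 0.001], [-0.001, -0.001, -1.0]]
ft_force: [0.0, 0.5, 0.3]
grip_width: 0.0505
gripper_force: 0.0
```

Request:
move_arm:
  jaw: [5,5,5,1.5,1.5,1.5,1.5,1.5,1.5]
  dp:
    - [0,0,0.5]
    - [0,0,0.5]
    - [0,0,0]
    - [0,0,0]
    - [0,0,0]
    - [0,0,0]
    - [0,0,0]
    - [0,0,0]
    - [0,0,0]
  turn:
    - [0,0,0]
    - [0,0,0]
    - [0,0,0]
    - [0,0,0]
    - [0,0,0]
    - [0,0,0]
    - [0,0,0]
    - [0,0,0]
    - [0,0,0]
  force: 25

```text
time_s: 50.28
position: [0.5131, -0.2164, 0.2286]
tool_rot: [[0.99, 0.138, 0.0], [0.138, -0.99, -0.0], [0.0, 0.001, -1.0]]
ft_force: [-0.6, -0.3, 1.3]
grip_width: 0.023
gripper_force: 25.3
```

Request:
move_arm:
  jaw: [1.5,1.5,1.5,1.5,1.5,1.5,1.5,1.5,1.5,1.5,1.5,1.5]
  dp:
    - [0.22,-1.68,0]
    - [0.65,-1.57,0]
    - [1.03,-1.35,0]
    - [1.35,-1.03,0]
    - [1.57,-0.65,0]
    - [1.68,-0.22,0]
    - [1.68,0.22,0]
    - [1.57,0.65,0]
    - [1.35,1.03,0]
    - [1.03,1.35,0]
    - [0.65,1.57,0]
    - [0.22,1.68,0]
  turn:
    - [0,0,0]
    - [0,0,0]
    - [0,0,0]
    - [0,0,0]
    - [0,0,0]
    - [0,0,0]
    - [0,0,0]
    - [0,0,0]
    - [0,0,0]
    - [0,0,0]
    - [0,0,0]
    - [0,0,0]

```text
time_s: 51.28
position: [0.642, -0.1978, 0.228]
tool_rot: [[0.99, 0.139, -0.002], [0.139, -0.99, 0.002], [-0.002, -0.002, -1.0]]
ft_force: [-4.5, 2.4, 1.2]
grip_width: 0.0236
gripper_force: 25.8
```

Request:
move_arm:
  jaw: [1.5,1.5,1.5,1.5,1.5,1.5,1.5,1.5,1.5,1.5,1.5,1.5]
  dp:
    - [-0.22,1.68,0]
    - [-0.65,1.57,0]
    - [-1.03,1.35,0]
    - [-1.35,1.03,0]
    - [-1.57,0.65,0]
    - [-1.68,0.22,0]
    - [-1.68,-0.22,0]
    - [-1.57,-0.65,0]
    - [-1.35,-1.03,0]
    - [-1.03,-1.35,0]
    - [-0.65,-1.57,0]
    - [-0.22,-1.68,0]
  turn:
    - [0,0,0]
    - [0,0,0]
    - [0,0,0]
    - [0,0,0]
    - [0,0,0]
    - [0,0,0]
    - [0,0,0]
    - [0,0,0]
    - [0,0,0]
    - [0,0,0]
    - [0,0,0]
    - [0,0,0]

```text
time_s: 52.28
position: [0.5119, -0.2176, 0.2287]
tool_rot: [[0.991, 0.136, 0.001], [0.136, -0.991, -0.003], [0.001, 0.003, -1.0]]
ft_force: [3.9, -1.7, -2.8]
grip_width: 0.0234
gripper_force: 25.5
```

Request:
move_arm:
  jaw: [1.5,1.5,1.5,1.5,1.5,1.5,1.5,1.5,1.5,1.5,1.5,1.5]
  dp:
    - [0.22,-1.68,0]
    - [0.65,-1.57,0]
    - [1.03,-1.35,0]
    - [1.35,-1.03,0]
    - [1.57,-0.65,0]
    - [1.68,-0.22,0]
    - [1.68,0.22,0]
    - [1.57,0.65,0]
    - [1.35,1.03,0]
    - [1.03,1.35,0]
    - [0.65,1.57,0]
    - [0.22,1.68,0]
  turn:
    - [0,0,0]
    - [0,0,0]
    - [0,0,0]
    - [0,0,0]
    - [0,0,0]
    - [0,0,0]
    - [0,0,0]
    - [0,0,0]
    - [0,0,0]
    - [0,0,0]
    - [0,0,0]
    - [0,0,0]

```text
time_s: 53.28
position: [0.6418, -0.1988, 0.2282]
tool_rot: [[0.99, 0.139, -0.001], [0.139, -0.99, 0.001], [-0.001, -0.001, -1.0]]
ft_force: [-4.8, 2.2, -0.7]
grip_width: 0.0228
gripper_force: 26.0
```

```bash
python3 - <<'E'
from h import *
ram('r1.png'); st=observe(); print(st['position'],st['ft_force'],st['time_s'])
E
```

```text
[(182, 2, 132.5, 243, 244, 14.0), (183, 7, 131.8, 236, 245, 15.0), (184, 8, 126.0, 236, 245, 14.0), (185, 9, 123.5, 237, 245, 13.0), (186, 7, 119.4, 236, 243, 14.0), (187, 7, 113.5, 237, 244, 14.0), (188, 7, 107.5, 238, 244, 12.0), (189, 8, 101.1, 238, 245, 11.0), (190, 8, 97.8, 238, 246, 13.0), (191, 8, 80.6, 238, 246, 9.0), (192, 10, 81.0, 237, 246, 9.0), (193, 7, 79.7, 237, 244, 10.0), (194, 7, 81.1, 239, 245, 12.0), (195, 4, 78.5, 239, 243, 15.0)]
[ 0.64224071 -0.20214744  0.22798404] [0.12626376 1.2908563  6.76671102] 53.3333
```

View pics/r1.png

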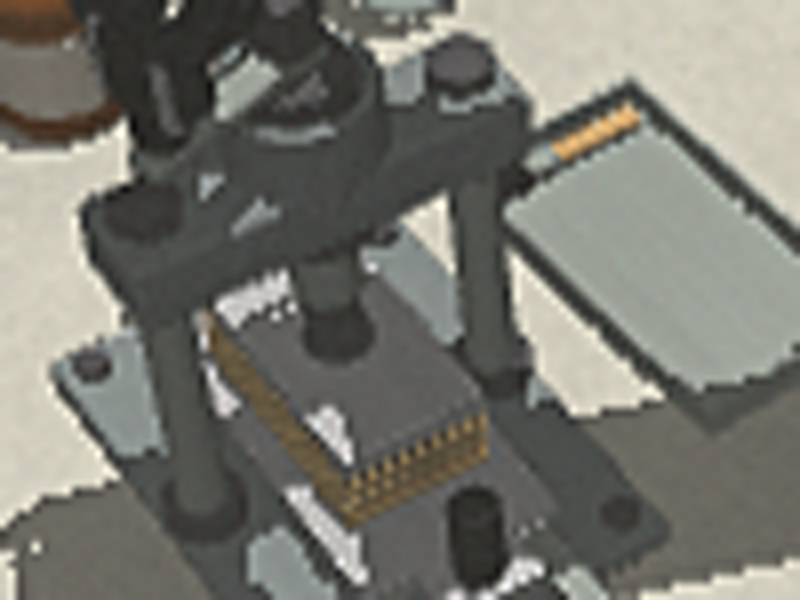

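The ram has come down. Its foot's lower rim is at about (340,330) in the crop, just above the pad, so a gap remains. Another half turn.

Request:
move_arm:
  jaw: [1.5,1.5,1.5,1.5,1.5,1.5,1.5,1.5,1.5,1.5,1.5,1.5]
  dp:
    - [-0.22,1.68,0]
    - [-0.65,1.57,0]
    - [-1.03,1.35,0]
    - [-1.35,1.03,0]
    - [-1.57,0.65,0]
    - [-1.68,0.22,0]
    - [-1.68,-0.22,0]
    - [-1.57,-0.65,0]
    - [-1.35,-1.03,0]
    - [-1.03,-1.35,0]
    - [-0.65,-1.57,0]
    - [-0.22,-1.68,0]
  turn:
    - [0,0,0]
    - [0,0,0]
    - [0,0,0]
    - [0,0,0]
    - [0,0,0]
    - [0,0,0]
    - [0,0,0]
    - [0,0,0]
    - [0,0,0]
    - [0,0,0]
    - [0,0,0]
    - [0,0,0]

```text
time_s: 54.33
position: [0.5118, -0.2179, 0.2286]
tool_rot: [[0.991, 0.135, 0.001], [0.135, -0.991, -0.003], [0.001, 0.003, -1.0]]
ft_force: [4.9, -1.9, -3.6]
grip_width: 0.023
gripper_force: 25.7
```

Request:
move_arm:
  jaw: [1.5,1.5,1.5]
  dp:
    - [0,0,0]
    - [0,0,0]
    - [0,0,0]
  turn:
    - [0,0,0]
    - [0,0,0]
    - [0,0,0]

```text
time_s: 54.58
position: [0.5125, -0.2173, 0.2286]
tool_rot: [[0.991, 0.137, -0.001], [0.137, -0.991, -0.001], [-0.001, 0.0, -1.0]]
ft_force: [-5.6, 0.9, 6.1]
grip_width: 0.0228
gripper_force: 26.6
```

```bash
python3 - <<'E'
from h import *
ram('r2.png'); st=observe(); print(st['position'],st['ft_force'],st['time_s'])
E
```

```text
[(182, 2, 131.9, 243, 244, 14.0), (183, 10, 134.1, 236, 245, 15.0), (184, 10, 127.5, 236, 245, 14.0), (185, 9, 121.6, 236, 245, 15.0), (186, 8, 115.9, 236, 245, 13.0), (187, 5, 111.6, 237, 245, 14.0), (188, 6, 108.3, 238, 245, 14.0), (189, 6, 105.0, 237, 243, 15.0), (190, 8, 98.5, 238, 245, 12.0), (191, 10, 87.2, 237, 246, 11.0), (192, 9, 85.2, 238, 246, 11.0), (193, 8, 80.3, 238, 245, 10.0), (194, 5, 80.2, 239, 243, 11.0), (195, 3, 78.0, 241, 243, 14.0)]
[ 0.51252323 -0.21742668  0.22862197] [-5.25314228  0.98417777  7.09822968] 54.6333
```

```bash
cat >> h.py <<'E'
def ramfit(ax=(.5771,-.2076)):
    c,f=K('scene'); M=T('scene'); o=M[:3,3]
    D=np.mean([cams.get_image('scene')[1] for _ in range(4)],0)
    hs=np.arange(.078,.128,.0005); cost=np.zeros(len(hs)); out=[]
    for v in range(180,197):
        for u in range(233,250):
            k=M[:3,:3]@np.array([(u-c['cx'])/f,-(v-c['cy'])/f,-1.])
            w=o[:2]-ax; A=k[:2]@k[:2];B=2*w@k[:2];C=w@w-.012**2; q=B*B-4*A*C
            if q<0: continue
            t=(-B-q**.5)/2/A; z=o[2]+t*k[2]
            if not .07<z<.14: continue
            tp=(.081-o[2])/k[2]
            for i,h in enumerate(hs): cost[i]+=min(abs(D[v,u]-(t if z>h else tp)),.02)
            if abs(u-241)<2: out.append((u,v,round(z*1000,1),round((D[v,u]-t)*1000,1),round((D[v,u]-tp)*1000,1)))
    i=cost.argmin(); print('h',hs[i], [(round(a*1000,1),round(b,4)) for a,b in zip(hs,cost)][max(0,i-8):i+9])
    for r in sorted(out): print(r)
E
python3 - <<'E'
from h import *
ramfit()
E
```

```text
h 0.08700000000000001 [(np.float64(83.0), np.float64(0.6352)), (np.float64(83.5), np.float64(0.6352)), (np.float64(84.0), np.float64(0.6318)), (np.float64(84.5), np.float64(0.6318)), (np.float64(85.0), np.float64(0.6267)), (np.float64(85.5), np.float64(0.6267)), (np.float64(86.0), np.float64(0.6148)), (np.float64(86.5), np.float64(0.6046)), (np.float64(87.0), np.float64(0.5975)), (np.float64(87.5), np.float64(0.5975)), (np.float64(88.0), np.float64(0.5975)), (np.float64(88.5), np.float64(0.5975)), (np.float64(89.0), np.float64(0.6024)), (np.float64(89.5), np.float64(0.6091)), (np.float64(90.0), np.float64(0.621)), (np.float64(90.5), np.float64(0.621)), (np.float64(91.0), np.float64(0.6384))]
(240, 182, np.float64(137.2), np.float64(-13.3), np.float64(-91.1))
(240, 183, np.float64(132.7), np.float64(-0.9), np.float64(-72.5))
(240, 184, np.float64(128.2), np.float64(-2.5), np.float64(-67.7))
(240, 185, np.float64(123.7), np.float64(-1.2), np.float64(-60.0))
(240, 186, np.float64(119.1), np.float64(-4.0), np.float64(-56.5))
(240, 187, np.float64(114.5), np.float64(-353.4), np.float64(-3
[... 1944 characters left out ...]
4(117.4), np.float64(-3.6), np.float64(-53.7))
(242, 187, np.float64(113.1), np.float64(-3.6), np.float64(-47.6))
(242, 188, np.float64(108.7), np.float64(-3.6), np.float64(-41.4))
(242, 189, np.float64(104.2), np.float64(-3.2), np.float64(-34.9))
(242, 190, np.float64(99.7), np.float64(-5.3), np.float64(-30.8))
(242, 191, np.float64(95.2), np.float64(2.3), np.float64(-17.1))
(242, 192, np.float64(90.6), np.float64(0.3), np.float64(-12.8))
(242, 193, np.float64(86.0), np.float64(4.8), np.float64(-2.0))
(242, 194, np.float64(81.3), np.float64(-0.4), np.float64(-0.9))
(242, 195, np.float64(76.6), np.float64(-0.8), np.float64(5.1))
(242, 196, np.float64(71.9), np.float64(-8.5), np.float64(3.8))
```

The fit puts the foot about 4 mm above the pad, so touching takes about 0.2 turn and the quarter turn follows. I'll wind on 160°.

Request:
move_arm:
  jaw: [1.5,1.5,1.5,1.5,1.5,1.5,1.5,1.5,1.5,1.5,1.5,1.5]
  dp:
    - [0.22,-1.68,0]
    - [0.65,-1.57,0]
    - [1.03,-1.35,0]
    - [1.35,-1.03,0]
    - [1.57,-0.65,0]
    - [1.68,-0.22,0]
    - [1.68,0.22,0]
    - [1.57,0.65,0]
    - [1.35,1.03,0]
    - [1.03,1.35,0]
    - [0.48,1.03,0]
    - [0,0,0]
  turn:
    - [0,0,0]
    - [0,0,0]
    - [0,0,0]
    - [0,0,0]
    - [0,0,0]
    - [0,0,0]
    - [0,0,0]
    - [0,0,0]
    - [0,0,0]
    - [0,0,0]
    - [0,0,0]
    - [0,0,0]

```text
time_s: 55.83
position: [0.6359, -0.1792, 0.2279]
tool_rot: [[0.991, 0.137, 0.0], [0.137, -0.991, 0.0], [0.0, -0.0, -1.0]]
ft_force: [-0.6, 0.8, 3.5]
grip_width: 0.0231
gripper_force: 26.4
```

Request:
move_arm:
  jaw: [1.5,1.5]
  dp:
    - [0,0,0]
    - [0,0,0]
  turn:
    - [0,0,0]
    - [0,0,0]
    - [0,0,0]

```text
invalid input
```

```bash
python3 - <<'E'
from h import *
st=observe(); p=st['position']; print(p,np.round(st['ft_force'],1),st['time_s'],'crank yaw',np.degrees(np.arctan2(p[1]+.2075,p[0]-.5771)))
ram('r3.png')
E
```

```text
[ 0.63590652 -0.17921184  0.2279245 ] [-0.6  0.8  3.5] 55.8333 crank yaw 25.689317909197367
[(182, 2, 129.8, 243, 244, 13.0), (183, 10, 131.2, 236, 245, 14.0), (184, 10, 126.4, 236, 245, 14.0), (185, 8, 123.2, 236, 244, 15.0), (186, 9, 116.8, 236, 245, 14.0), (187, 6, 114.3, 237, 245, 15.0), (188, 8, 108.5, 238, 245, 14.0), (189, 9, 103.2, 237, 245, 13.0), (190, 6, 99.7, 237, 245, 15.0), (191, 8, 93.8, 238, 246, 14.0), (192, 7, 87.3, 238, 245, 12.0), (193, 9, 84.6, 238, 246, 13.0), (194, 5, 79.4, 238, 244, 10.0), (195, 3, 78.0, 240, 244, 14.0)]
```

Request:
move_arm:
  jaw: [5,5,5,5,5,5,5,5,5,5,5,5]
  dp:
    - [0,0,0]
    - [0,0,0]
    - [0,0,0]
    - [0,0,-2]
    - [0,0,-3.5]
    - [0,0,-3.5]
    - [-3.05,1.1,0]
    - [-3.05,1.1,0]
    - [0,0,0]
    - [0,0,0]
    - [0,0,0]
    - [0,0,0]
  turn:
    - [0,0,0]
    - [0,0,0]
    - [0,0,0]
    - [0,0,0]
    - [0,0,0]
    - [0,0,0]
    - [0,0,0]
    - [0,0,0]
    - [0,0,-0.103]
    - [0,0,-0.103]
    - [0,0,-0.103]
    - [0,0,0]

```text
time_s: 56.88
position: [0.5773, -0.2074, 0.3182]
tool_rot: [[0.9, 0.436, -0.0], [0.436, -0.9, -0.0], [-0.0, 0.0, -1.0]]
ft_force: [-0.0, 0.1, -1.1]
grip_width: 0.05
gripper_force: 0.0
```

```bash
python3 - <<'E'
from h import *
im,d,P=shot('wrist'); B=(.45,.70,-.32,-.1); st=observe();print(st['position'],np.degrees(np.arctan2(st['tool_rot'][1][0],st['tool_rot'][0][0])))
print('handle');blobs(P,.277,.295,50,box=B); print('boss');blobs(P,.26,.272,50,box=B)
print('plate/handle');blobs(P,.070,.079,50,box=(.5,.7,-.3,-.05))
ramfit()
E
```

```text
[ 0.57744284 -0.20726518  0.31811994] 25.513720640986357
handle
blob c [ 634.9 -178. ] size [23.2 22.8] longaxis yaw 25.7 z 287.4 mean [ 635.2 -177.8] n 1320
boss
blob c [ 577.6 -207.8] size [22.  21.6] longaxis yaw 26.7 z 267.0 mean [ 578.6 -207.5] n 1012
plate/handle
blob c [ 593.3 -102.2] size [21.  20.5] longaxis yaw 38.2 z 76.7 mean [ 593.5 -102.6] n 287
blob c [ 581.6 -168.2] size [65.9 38.6] longaxis yaw -7.9 z 77.1 mean [ 579.1 -164.4] n 1337
blob c [ 585.5 -264.1] size [31.7 11.9] longaxis yaw -8.0 z 77.1 mean [ 587.6 -264.8] n 211
h 0.083 [(np.float64(79.0), np.float64(0.5994)), (np.float64(79.5), np.float64(0.5994)), (np.float64(80.0), np.float64(0.5994)), (np.float64(80.5), np.float64(0.5984)), (np.float64(81.0), np.float64(0.598)), (np.float64(81.5), np.float64(0.598)), (np.float64(82.0), np.float64(0.5973)), (np.float64(82.5), np.float64(0.5971)), (np.float64(83.0), np.float64(0.5945)), (np.float64(83.5), np.float64(0.5945)), (np.float64(84.0), np.float64(0.5965)), (np.float64(84.5), np.float64(0.5965)), (np.float64(85.0), np.float64(0.6007)), (np.float64(85.5), np.floa
[... 2480 characters left out ...]
4), np.float64(-3.5), np.float64(-53.6))
(242, 187, np.float64(113.1), np.float64(-6.0), np.float64(-50.0))
(242, 188, np.float64(108.7), np.float64(-1.9), np.float64(-39.8))
(242, 189, np.float64(104.2), np.float64(-2.9), np.float64(-34.7))
(242, 190, np.float64(99.7), np.float64(-2.5), np.float64(-28.0))
(242, 191, np.float64(95.2), np.float64(-3.3), np.float64(-22.6))
(242, 192, np.float64(90.6), np.float64(-0.7), np.float64(-13.8))
(242, 193, np.float64(86.0), np.float64(3.1), np.float64(-3.7))
(242, 194, np.float64(81.3), np.float64(-355.7), np.float64(-356.2))
(242, 195, np.float64(76.6), np.float64(-0.9), np.float64(5.0))
(242, 196, np.float64(71.9), np.float64(-7.5), np.float64(4.8))
```

Request:
move_arm:
  jaw: [5,5,5,5,5,5,1.5,1.5,1.5,1.5,1.5,1.5]
  dp:
    - [0,0.02,2]
    - [0,0,3]
    - [0,0,3]
    - [0,0,1.4]
    - [0,0,0.4]
    - [0,0,0]
    - [0,0,0]
    - [0,0,0]
    - [0,0,0]
    - [0,0,0]
    - [0,0,0]
    - [0,0,0]
  turn:
    - [0,0,-0.018]
    - [0,0,0]
    - [0,0,0]
    - [0,0,0]
    - [0,0,0]
    - [0,0,0]
    - [0,0,0]
    - [0,0,0]
    - [0,0,0]
    - [0,0,0]
    - [0,0,0]
    - [0,0,0]
  force: 70

```text
time_s: 58.13
position: [0.5784, -0.2079, 0.2221]
tool_rot: [[0.894, 0.449, 0.004], [0.449, -0.894, -0.002], [0.002, 0.004, -1.0]]
ft_force: [0.9, -2.1, 5.7]
grip_width: 0.0204
gripper_force: 69.8
```

Request:
move_arm:
  jaw: [1.5,1.5,1.5,1.5,1.5,1.5,1.5,1.5,1.5]
  dp:
    - [0,0,-0.5]
    - [0,0,-1]
    - [0,0,-1]
    - [0,0,-1]
    - [0,0,-1.5]
    - [0,0,-2]
    - [0,0,-2]
    - [0,0,0]
    - [0,0,0]
  turn:
    - [0,0,0]
    - [0,0,0]
    - [0,0,0]
    - [0,0,0]
    - [0,0,0]
    - [0,0,0]
    - [0,0,0]
    - [0,0,0]
    - [0,0,0]

```text
time_s: 58.88
position: [0.5776, -0.2072, 0.3099]
tool_rot: [[0.894, 0.449, -0.0], [0.449, -0.894, 0.0], [-0.0, -0.0, -1.0]]
ft_force: [0.2, -0.7, -5.9]
grip_width: 0.0204
gripper_force: 70.2
```

Request:
move_arm:
  jaw: [1.5,1.5,1.5,1.5,1.5,1.5,1.5,1.5,1.5,1.5,1.5,1.5]
  dp:
    - [-2.71,-2.32,0]
    - [-2.71,-2.32,0]
    - [-2.71,-2.32,0]
    - [-2.71,-2.32,0]
    - [-2.71,-2.32,0]
    - [0,0,0]
    - [0,0,0]
    - [0,0,0]
    - [0,0,0]
    - [0,0,0]
    - [0,0,0]
    - [0,0,0]
  turn:
    - [0,0,0]
    - [0,0,0]
    - [0,0,0]
    - [0,0,0]
    - [0,0,0]
    - [0,0,-0.118]
    - [0,0,-0.118]
    - [0,0,-0.118]
    - [0,0,-0.118]
    - [0,0,-0.118]
    - [0,0,-0.118]
    - [0,0,-0.118]

```text
time_s: 59.88
position: [0.4037, -0.1639, 0.3083]
tool_rot: [[0.27, 0.963, -0.003], [0.963, -0.27, 0.002], [0.001, -0.004, -1.0]]
ft_force: [-0.1, 0.2, -5.2]
grip_width: 0.0204
gripper_force: 70.5
```

Request:
move_arm:
  jaw: [1.5,1.5,1.5,1.5,1.5,1.5,1.5,1.5,1.5,1.5,1.5,1.5]
  dp:
    - [0,0,0]
    - [0,0,0]
    - [0,0,0]
    - [0,0,0]
    - [0,0,0]
    - [0,0,0]
    - [0,0,0]
    - [0,0,0]
    - [0,0,0]
    - [0,0,0]
    - [0,0,0]
    - [0,0,0]
  turn:
    - [0,0,-0.117]
    - [0,0,-0.117]
    - [0,0,-0.117]
    - [0,0,-0.117]
    - [0,0,-0.117]
    - [0,0,-0.117]
    - [0,0,-0.117]
    - [0,0,-0.117]
    - [0,0,-0.117]
    - [0,0,-0.117]
    - [0,0,-0.117]
    - [0,0,-0.117]

```text
time_s: 60.88
position: [0.4038, -0.1639, 0.3083]
tool_rot: [[-0.905, 0.426, -0.003], [0.426, 0.905, 0.002], [0.004, 0.001, -1.0]]
ft_force: [-0.0, 0.1, -5.5]
grip_width: 0.0201
gripper_force: 70.5
```

Request:
move_arm:
  jaw: [1.5,1.5,1.5,1.5,1.5,1.5,1.5,1.5,1.5]
  dp:
    - [0,0,0]
    - [0,0,3.7]
    - [0,0,3.7]
    - [0,0,3.7]
    - [0,0,3.7]
    - [0,0,3.7]
    - [0,0,3.7]
    - [0,0,0]
    - [0,0,0]
  turn:
    - [0,0,0]
    - [0,0,0]
    - [0,0,0]
    - [0,0,0]
    - [0,0,0]
    - [0,0,0]
    - [0,0,0]
    - [0,0,0]
    - [0,0,0]

```text
time_s: 61.63
position: [0.4036, -0.1638, 0.0875]
tool_rot: [[-0.901, 0.434, -0.004], [0.434, 0.901, 0.003], [0.004, 0.001, -1.0]]
ft_force: [0.5, -0.9, -5.5]
grip_width: 0.0201
gripper_force: 71.3
```

Request:
move_arm:
  jaw: [1.5,1.5,1.5,1.5,1.5,1.5,1.5]
  dp:
    - [0,0,1.5]
    - [0,0,1.4]
    - [0,0,1.0]
    - [0,0,0.4]
    - [0,0,0.3]
    - [0,0,0]
    - [0,0,0]
  turn:
    - [0,0,0]
    - [0,0,0]
    - [0,0,0]
    - [0,0,0]
    - [0,0,0]
    - [0,0,0]
    - [0,0,0]

```text
time_s: 62.22
position: [0.4051, -0.1649, 0.0433]
tool_rot: [[-0.902, 0.432, 0.002], [0.432, 0.902, -0.001], [-0.002, -0.0, -1.0]]
ft_force: [0.6, 0.4, -5.2]
grip_width: 0.0203
gripper_force: 71.3
```

Request:
move_arm:
  jaw: [1.5,1.5,1.5,1.5,1.5]
  dp:
    - [0,0,0.2]
    - [0,0,0.2]
    - [0,0,0.1]
    - [0,0,0.1]
    - [0,0,0]
  turn:
    - [0,0,0]
    - [0,0,0]
    - [0,0,0]
    - [0,0,0]
    - [0,0,0]

```text
time_s: 62.63
position: [0.4052, -0.1647, 0.0381]
tool_rot: [[-0.902, 0.432, 0.002], [0.432, 0.902, -0.001], [-0.003, -0.0, -1.0]]
ft_force: [-4.5, 5.2, 21.5]
grip_width: 0.0203
gripper_force: 74.9
```

Request:
move_arm:
  jaw: [1.5,5,5,5,5,5,5,5,5,5,5]
  dp:
    - [0,0,-0.08]
    - [0,0,0]
    - [0,0,0]
    - [0,0,0]
    - [0,0,-1]
    - [0,0,-3]
    - [0,0,-4]
    - [0,0,-4]
    - [0,0,-4]
    - [0,0,-4]
    - [0,0,0]
  turn:
    - [0,0,0]
    - [0,0,0]
    - [0,0,0]
    - [0,0,0]
    - [0,0,0]
    - [0,0,0]
    - [0,0,0]
    - [0,0,0]
    - [0,0,0]
    - [0,0,0]
    - [0,0,0]

```text
time_s: 63.55
position: [0.4067, -0.166, 0.244]
tool_rot: [[-0.902, 0.431, 0.01], [0.431, 0.902, -0.008], [-0.013, -0.003, -1.0]]
ft_force: [0.4, 0.5, -0.0]
grip_width: 0.0499
gripper_force: 0.0
```

```bash
python3 - <<'E'
from h import *
im,d,P=shot('scene','s_end.png'); im,d,P=shot('wrist'); B=(.3,.48,-.32,-.05)
for lo,hi in((.074,.090),(.095,.11)): blobs(P,lo,hi,60,box=B)
E
```

```text
blob c [ 405.  -163.8] size [21.8 21.3] longaxis yaw 64.4 z 82.9 mean [ 404.2 -163.7] n 511
blob c [ 347.  -136.2] size [22.8 22.7] longaxis yaw -25.0 z 103.4 mean [ 346.8 -136.1] n 591
```

View pics/s_end.png

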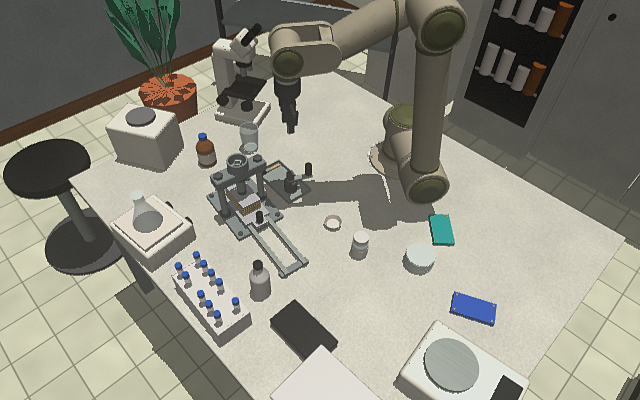

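The final view shows the crank upright in the tray at (290,183), the ram down on the pile at (242,200) and the bystanders where they were.

```bash
python3 -c "
from rig import ticket
print(ticket.close_job())"
```

```text
the job is handed in; nothing more can be done
None
```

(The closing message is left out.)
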